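# Lay the rosette block on the sloping carving stand

## Robot

A 7-joint arm with a two-finger parallel gripper is mounted at the origin on the work surface. World frame = base frame: x ahead of the robot, y to its left, z up, the work surface at z = 0. Lengths are in mm, angles in rad, forces in N, time in s.
With the tool pointing down it reaches from about 425 to 950 mm from the base axis. Payload 16.7 kg.
Tool frame: the origin (TCP) lies at the very end of the fingers, on their centre line; the grasp point (between the pads) lies 19 mm behind it (bot.tcp_to_grasp is the distance from the TCP to the grasp point, in mm); x points along the fingers, z is the direction in which the jaws open and shut, and the axes are right-handed (so a half turn about x gives the same grasp; the last joint's range is limited). The gripper opens to 94 mm and grips with 3 to 60 N. Pads are 16 mm wide; open, the fingers measure 119 mm over their backs; the gripper's body (75 mm by 177 mm) begins 78 mm behind the grasp point.
Start: joints at [-1.458, 0.426, 0.074, 1.606, -0.034, 1.111, -0.067], TCP at [174.709, 651.959, 205.467] pointing down, gripper open.
Joint ranges: [-2.85, 2.85], [-0.5, 2.14], [-1.23, 1.37], [0.21, 2.46], [-1.02, 4.16], [0.16, 2.05], [-2.73, 2.73]. Speed limits (rad/s): [1.89, 1.89, 2.39, 2.39, 3.01, 3.01, 3.01].

## Interface

Orientations are given as a unit quaternion [w, x, y, z].
In Python, from cell import sensors, eyes, workorder, bot gives the robot as it stands.
- The arm moves only by the tool arm_command, never from a script. Its argument "deltas" is a list of rows, each a list of 3 entries, a list of its own where there are three numbers: the opening, from -1 (shut) to 1 (fully open), so that 0 is half open, then the shift along the world's x, y, z as a fraction of full scale, then the turn about the world's z as a fraction of full scale. In form: [[grip, [tx, ty, tz], turn], ...]. A call has 1 to 10 rows; each row is the pose to reach, as a shift and turn from the pose commanded when the call began, turning the shorter way round; what a row does not reach only later rows make up. Full scale, the value 1, is 0.15 m for a shift and pi rad for a turn. A row lasts 1/12 s, in which the tool goes at most 41.7 mm and 7.16 degrees, less where a joint would pass 70% of its speed; a pose out of reach is approached as far as the arm can. A call with a number of a shift or a turn outside -1 to 1 is refused whole. A call with a gripper value outside its range is refused whole. The fingers move at their own pace and stop on an object; "force" is the grip in N (left out, the last holds). Time passes only in rows, so rows that repeat a pose let the fingers close. It gives the time, the measured TCP pose, the force and the opening at its end, in the units of the state.
- sensors.sense(): the state, without advancing time (a new reading comes with each control period).
- eyes.grab_frame(name): name is "side" or "top" or "wrist"; returns a dict with "image" (420x560x3 uint8, red, green, blue), "intrinsics" (3x3 intrinsics, pixels), "origin" and "orientation" of the camera in the world; the wrist camera has in their place "tool_from_camera" (4x4, takes a point from camera to tool coordinates, whose origin is the TCP and whose axes are the tool frame's). Camera axes: x right, y up, looking along -z (the intrinsics and any distortion apply to the point x, -y, -z); pixel columns grow to the right and rows downward; lengths in mm; the calibration is good to about 2 mm. A picture is of the moment at which its call begins: read the wrist's pose just before it. There is no depth.
- workorder.sign_off(): hands the job in, once; it reports no verdict.
The state is a dict: "time_s": time; "joints": joint angles; "joint_vel": joint speeds; "effort": joint torques, N m; "tcp_pos": TCP position; "ee_rot": TCP orientation; "contact_force": force on the tool from outside, world axes, zero at the start; "ft_torque": the same for the moment, N m; "opening": finger opening in mm.
Only numpy, scipy, OpenCV 4.12 (cv2) and the standard library are available. Lean on these libraries where they do the work, as an engineer would, in place of code of your own. Each camera call takes 0.05 s, during which the arm holds its last target.

## Task

Take the dark block with the carved rosette out of the rack, where it can only be gripped by its faces, and lay it gently on the sloping carving stand, never letting it drop, topple or shoot down the slope: its back flat on the board, rosette outwards, foot down and square against the ledge, in the middle of the board. You will have to stand it on the bench on the way and take it again by its edges. Leave the other blocks and everything else on the bench where they are.

Things in the scene. Friction and masses are not known exactly. Their poses are not given: they have to be found in the camera images.
- block_mid (a point): dark-brown carving block, a slab 60 mm wide, 110 mm tall, 38 mm thick, 0.12 to 0.23 kg, standing on its foot in a bay of the rack. Point: the slab's centre, 55 mm above the foot, 19 mm behind the plain front. Axes: z foot to top, x front to back, y across the width. The front has a round rosette 44 mm wide, up to 8 mm proud, centred 42 mm above the foot; the top 46 mm of the front, the back and both edges are plain
- block_foot (a point): the middle of the block's lower back edge (where the 60 x 38 mm foot meets the back); same axes as block_mid
- seat (a point): on the stand: middle of the inner corner of sloping board and ledge. Axes: x up the slope, y along the ledge, z out of the board. With the block home, block_foot is here, its z lies along this x, its x against this z. Board 170 mm wide, running 196 mm up the slope from here, no side fences; the ledge below is as wide, 14 mm deep and 14 mm proud of the board
- slope (a joint): slope of the stand's board above horizontal, rad (about 0.66 to 0.87 at the start). Locked by its side knobs, it stays where it is; a block let go higher up slides down it to the ledge. It rises away from the robot, about a hinge that lies 30 mm above the bench.
- stand: base of the sloping stand, a wooden plate 240 x 190 x 18 mm fixed to the bench under the board; origin on the bench, 70 mm behind the plate's front edge; x towards its back, where the board is high
- rack: wooden rack fixed to the bench, 100 mm deep (x), 250 mm wide (y); origin on the bench at its centre, x to its back. Floor 10 mm, front lip 20 mm, back board 125 mm high (front 38 mm behind the centre); dividers 60 mm high make 3 bays at y -80, 0, 80 mm. Blocks stand like books, front to the rack's -y, an edge close to the back board (no room for a finger), 25 to 50 mm free between faces
- blank_mid (a point): plain pale block, no carving, 60 mm wide, 110 mm tall, 38 mm thick, in another bay of the rack; point and axes as for block_mid. Leave it.
- diamond_mid (a point): pale block with a carved diamond, 42 mm across and 6 mm proud, 60 mm wide, 110 mm tall, 38 mm thick, in another bay of the rack; point and axes as for block_mid. Leave it.
- gouge_a: gouge lying on the bench, dark-brown handle; origin at the ferrule on the bench; the handle runs 115 mm to -x (25 mm thick), the blade 95 mm to +x. Leave it.
- gouge_b: gouge lying on the bench, pale handle; origin at the ferrule on the bench; the handle runs 110 mm to -x (25 mm thick), the blade 85 mm to +x. Leave it.
- tin: round green wax tin with a brass lid, 63 mm across and 32 mm high, standing on the bench somewhere between rack and stand; origin at the centre of its underside. Leave it.
- mallet: round wooden carver's mallet standing on its head, handle up: head 84 mm across, 255 mm tall in all; origin at the centre of its underside. Leave it.
- brush: wooden bench brush lying across the bench before the mallet, 200 mm long, up to 40 mm wide, 20 mm high, origin under its middle, handle to its -x. Leave it.
There are look-alikes about, which are no part of the job. What is meant by the part that bears block_mid is not pink or purple, and is the smaller of those in its own colour.

How it is judged:
By the outcome, as a careful person would: the job done as asked, in the order asked, and still so for the second after the job is handed in, with the robot touching nothing.
It also fails if it takes over 51 s, if anything falls off the work surface, if the arm or the gripper's body presses on something with over 40 N, if the wrist force passes 120 N, or if a joint passes its speed limit or range.

## Working session

There is one attempt and no reset: what is moved stays moved. The work goes in short steps, Python scripts to look and compute and a tool call to move; the robot and the scene stay as the last step left them, time stands still between calls to the robot, and variables do not carry over. Pictures are saved under pics/ and viewed, and the job is handed in when it is done.

Besides the shell and the picture viewer there is one more tool, called after "Request:" as a command line: name --argument value ..., lists and objects as JSON in quotes. arm_command: Moves the arm, as the interface text tells. Shift numbers are shares of 0.15 m and turn numbers shares of pi rad, none past 1 either way. Its arguments: {"type":"object","properties":{"deltas":{"type":"array"},"force":{"type":"number"}},"required":["deltas"]}

I'll start by looking at the scene.

```bash
ls -la; mkdir -p pics; python3 - <<'E'
from cell import sensors, eyes, workorder, bot
import cv2
s=sensors.sense()
for k,v in s.items(): print(k,v)
print([a for a in dir(bot) if a[0]!='_'])
for n in ("side","top","wrist"):
    f=eyes.grab_frame(n)
    cv2.imwrite(f"pics/a_{n}.png",f["image"][:,:,::-1])
    print(n,{k:(v if not hasattr(v,'shape') or v.size<20 else v.shape) for k,v in f.items()})
E
```

```text
total 12
drwxr-xr-x  3 agent agent 4096 Dec  7 00:18 .
drwxr-xr-x 23 root  root  4096 Dec  7 00:18 ..
drwxr-xr-x  2 agent agent 4096 Dec  7 00:18 pics
time_s 0.0
joints [-1.45849708  0.42673042  0.0738241   1.60663063 -0.03404897  1.11084022
 -0.06708076]
joint_vel [-2.97843547e-04  2.32174700e-03  2.40563197e-04 -8.72322274e-05
 -1.88313306e-03 -2.29520028e-04  1.28487840e-03]
effort [ 2.84077514e-04 -9.35817647e+01  3.66704866e+00 -4.54191399e+01
 -4.87144338e-02  2.02438363e-02  1.21854987e-04]
tcp_pos [174.61364645 651.53828265 204.76548501]
ee_rot [ 0.56062995 -0.43079574  0.56132618  0.43014185]
contact_force [ 0.46281666 -0.04263194 -0.44845484]
ft_torque [0.03381407 0.02886895 0.01153195]
opening 94.07766754297798
['MotionError', 'tcp_to_grasp']
side {'image': (420, 560, 3), 'intrinsics': array([[501.30762984,   0.        , 280.4198474 ],
       [  0.        , 501.30762984, 202.36415338],
       [  0.        ,   0.        ,   1.        ]]), 'origin': array([ 110.60327171, -952.25753118,  705.94743535]), 'orientation': array([ 0.8465578 ,  0.48633802, -0.11694215, -0.18204329]
[... 202 characters left out ...]
origin': array([ 344.63709959,   47.03236916, 1394.40243789]), 'orientation': array([-0.70424904, -0.0522769 ,  0.0637574 ,  0.70514922])}
wrist {'image': (420, 560, 3), 'intrinsics': array([[330.69157031,   0.        , 276.18611702],
       [  0.        , 330.69157031, 210.86809443],
       [  0.        ,   0.        ,   1.        ]]), 'tool_from_camera': array([[-7.97446402e-04,  2.42553783e-01, -9.70137633e-01,
        -1.78125641e+02],
       [ 8.06566988e-04,  9.70137782e-01,  2.42553158e-01,
         7.14936642e+01],
       [ 9.99999357e-01, -5.89057845e-04, -9.69268758e-04,
        -9.36988037e-01],
       [ 0.00000000e+00,  0.00000000e+00,  0.00000000e+00,
         1.00000000e+00]])}
```

View pics/a_side.png

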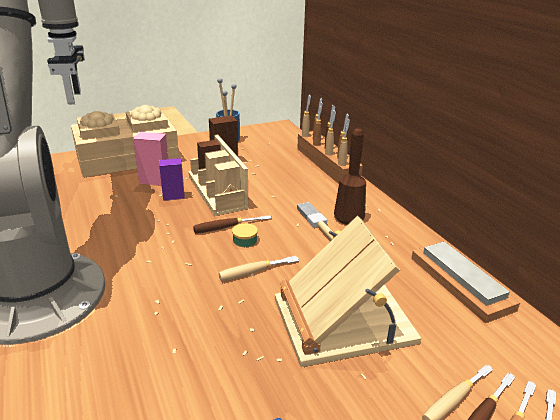

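View pics/a_top.png

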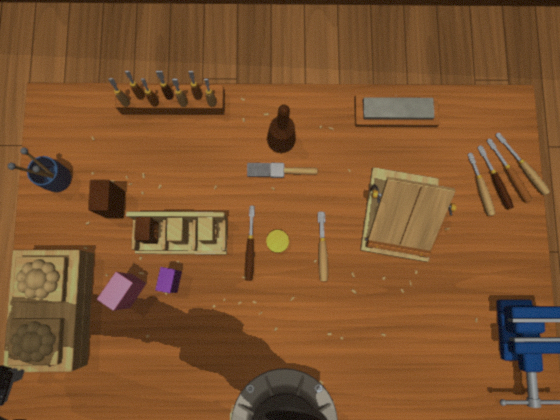

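View pics/a_wrist.png

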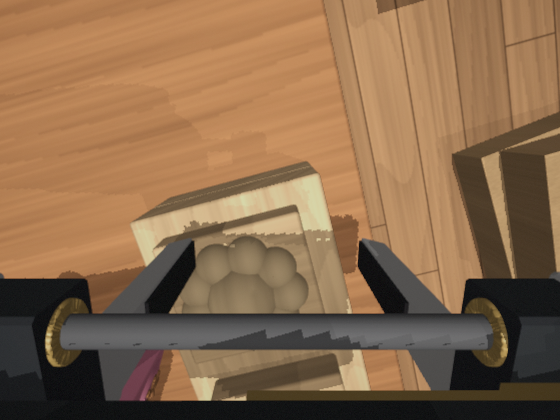

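Side view: rack at about (218,178), with the dark block in its far bay (208,155). The larger dark look-alike is behind it at (224,130), and the pink and purple ones are at (151,158) and (171,180). The tilted stand is at (345,290). Top view: rack (180,232), dark block (146,230), tin (277,241), stand (405,215). I'll zoom in to pick keypoints.

```bash
cat > h.py <<'E'
import numpy as np, cv2
from scipy.spatial.transform import Rotation as R
def q2R(q): return R.from_quat([q[1],q[2],q[3],q[0]]).as_matrix()
class Cam:
    def __init__(s,f,tcp=None,rot=None):
        s.K=np.array(f["intrinsics"]); s.img=f["image"]
        if "origin" in f: s.o=np.array(f["origin"]); s.R=q2R(f["orientation"])
        else:
            T=np.array(f["tool_from_camera"]); Rt=q2R(rot)
            s.o=np.array(tcp)+Rt@T[:3,3]; s.R=Rt@T[:3,:3]
    def proj(s,P):
        P=np.atleast_2d(P); c=(P-s.o)@s.R
        p=np.c_[c[:,0],-c[:,1],-c[:,2]]@s.K.T
        return p[:,:2]/p[:,2:]
    def ray(s,uv):
        d=np.linalg.inv(s.K)@np.array([uv[0],uv[1],1.]); return s.R@np.array([d[0],-d[1],-d[2]])
    def onz(s,uv,z):
        d=s.ray(uv); return s.o+d*(z-s.o[2])/d[2]
def crop(img,x0,y0,x1,y1,name,k):
    c=cv2.resize(img[y0:y1,x0:x1,::-1],None,fx=k,fy=k,interpolation=cv2.INTER_CUBIC)
    for x in range((x0//10+1)*10,x1,10):
        cv2.line(c,((x-x0)*k,0),((x-x0)*k,6 if x%50 else 14),(0,255,0),1)
        if x%20==0: cv2.putText(c,str(x),((x-x0)*k-10,24),0,.35,(0,255,0),1)
    for y in range((y0//10+1)*10,y1,10):
        cv2.line(c,(0,(y-y0)*k),(6,(y-y0)*k),(0,255,0),1)
        if y%20==0: cv2.putText(c,str(y),(8,(y-y0)*k+4),0,.35,(0,255,0),1)
    cv2.imwrite(name,c)
E
python3 - <<'E'
from cell import eyes
from h import *
import pickle
s=eyes.grab_frame("side"); t=eyes.grab_frame("top")
pickle.dump((s,t),open("f0.pkl","wb"))
crop(s["image"],180,125,260,215,"pics/b_rs.png",6)
crop(s["image"],265,205,430,370,"pics/b_ss.png",4)
crop(t["image"],80,170,300,310,"pics/b_rt.png",3)
crop(t["image"],350,160,470,270,"pics/b_st.png",5)
E
```

```text
(no output)
```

View pics/b_rs.png

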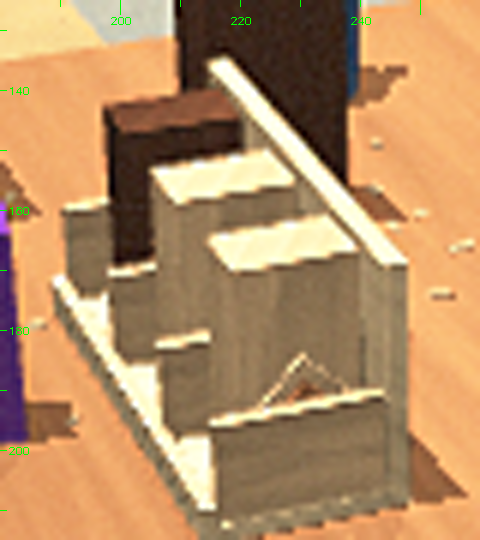

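View pics/b_ss.png

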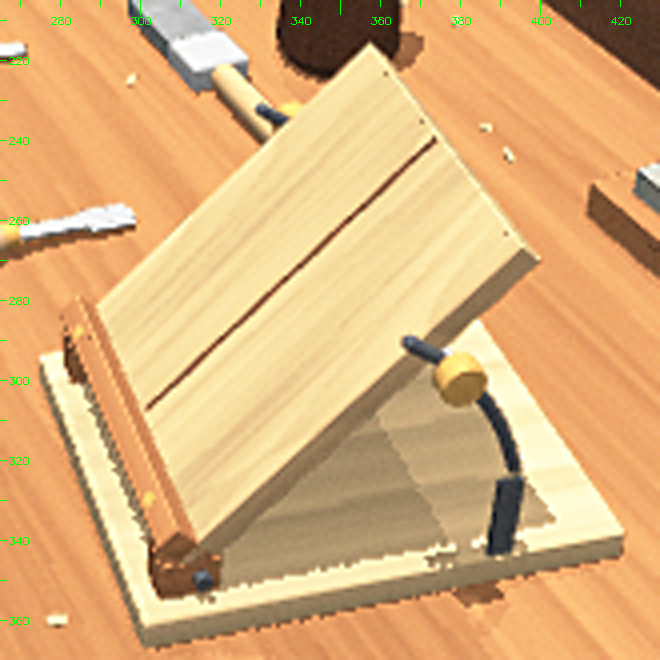

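View pics/b_rt.png

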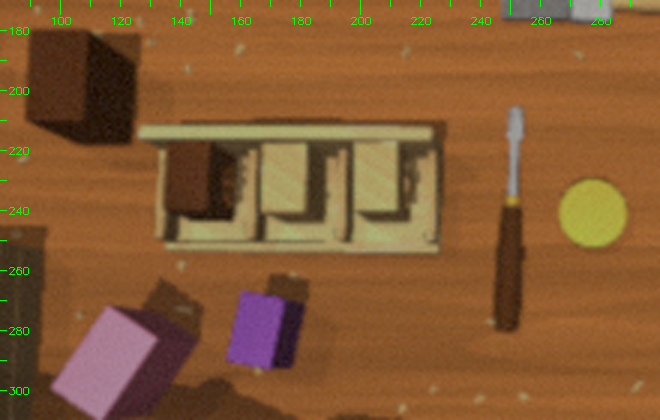

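View pics/b_st.png

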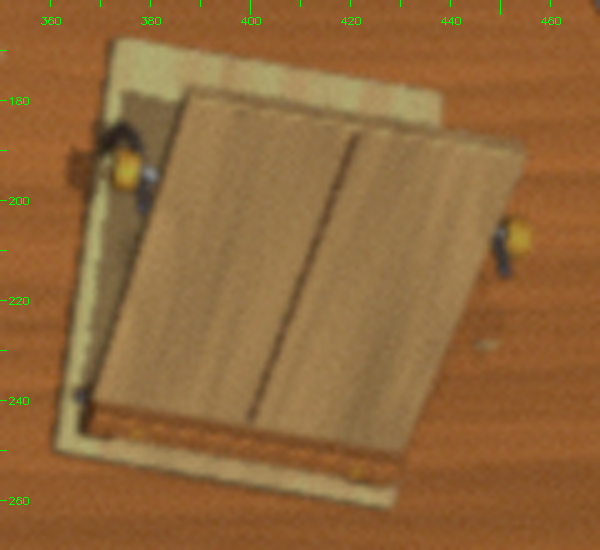

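The carving visible in the top view at (157,230) sits on the dark block's right face, i.e. rack -y, as described. Next I fit the rack, block and stand from corner picks.

```bash
cat > fit.py <<'E'
from h import *
import pickle
from scipy.optimize import least_squares
s,t=pickle.load(open("f0.pkl","rb")); S,T=Cam(s),Cam(t)
def W(p,L): # p=x,y,yaw
    c,sn=np.cos(p[2]),np.sin(p[2]); L=np.atleast_2d(L)
    return np.c_[p[0]+c*L[:,0]-sn*L[:,1],p[1]+sn*L[:,0]+c*L[:,1],L[:,2]]
def fit(obs,f,p0):
    def r(p): return np.concatenate([(c.proj(f(p,L))[0]-np.array(uv)) for c,L,uv in obs])
    q=least_squares(r,p0,loss="soft_l1"); e=r(q.x).reshape(-1,2); return q.x,e
rack=[(T,[50,125,125],(126,212)),(T,[50,-125,125],(224,212)),(T,[38,125,125],(127,216.5)),(T,[38,-125,125],(224,216.5)),
 (S,[38,125,125],(215.3,136)),(S,[38,-125,125],(244.5,169)),(S,[50,-125,125],(247.5,168.5)),(S,[-50,-125,0],(214.5,214)),(S,[50,-125,0],(247.5,209)),
 (T,[-50,-125,20],(226,254))]
pr,e=fit(rack,W,[290,300,0]); print("rack",pr); print(np.round(e,1).tolist())
# plate
pl=[(T,[-70,95,18],(361,250)),(T,[-70,-95,18],(428,260.5)),(T,[170,95,18],(373,168)),(T,[170,-95,18],(438,178.5)),
 (S,[-70,-95,18],(302,361)),(S,[-70,95,18],(275.5,295)),(S,[170,-95,18],(420.5,338)),(S,[-70,-95,0],(303,366))]
ps,e=fit(pl,W,[250,-280,0]); print("stand",ps); print(np.round(e,1).tolist())
# board: params: x0,z0,slope,y0,yaw (in world, seat pos)
def B(p,L):
    u,y,n=L; c,sn=np.cos(p[3]),np.sin(p[3])
    return W([p[0],p[1],p[4]],[u*c-n*sn,y,p[2]+u*sn+n*c])
bd=[(T,[196,85,0],(387,178)),(T,[196,-85,0],(455,189)),(T,[0,85,0],(369,240.5)),(T,[0,-85,0],(430,250.5)),
 (S,[196,85,0],(356,216)),(S,[196,-85,0],(397,264.5))]
pb,e=fit(bd,B,[ps[0],ps[1],40,.75,ps[2]]); print("seat",pb); print(np.round(e,1).tolist())
d=np.linalg.inv([[np.cos(ps[2]),-np.sin(ps[2])],[np.sin(ps[2]),np.cos(ps[2])]])@(pb[:2]-ps[:2]); print("seat in stand",d)
# dark block: centre, yaw of block x (front to back) 
def Bl(p,L): return W([p[0],p[1],p[2]],L)
a=10+110
bl=[(T,[19,-30,a],(135,217)),(T,[-19,-30,a],(150,217)),(T,[-19,30,a],(149.5,240)),(T,[19,30,a],(134.5,240)),
 (S,[19,30,a],(197.5,142.5)),(S,[-19,30,a],(199,147.5)),(S,[-19,-30,a],(220.5,145.5))]
pk,e=fit(bl,Bl,[*W(pr,[0,80,0])[0,:2],pr[2]+np.pi/2]); print("block",pk); print(np.round(e,1).tolist())
c,sn=np.cos(pr[2]),np.sin(pr[2]); d=pk[:2]-pr[:2]; print("block in rack",c*d[0]+sn*d[1],-sn*d[0]+c*d[1])
pickle.dump((pr,ps,pb,pk),open("fit.pkl","wb"))
print("tin",T.onz((277.3,241),32))
from cell import sensors
st=sensors.sense(); Rr=q2R(st["ee_rot"]); print(np.round(Rr,3)); print("jaw yaw",np.arctan2(Rr[1,2],Rr[0,2]))
E
python3 fit.py
```

```text
rack [494.59317123 280.75406801  18.84629435]
[[0.6, -0.6], [0.3, -0.3], [-0.6, -0.4], [0.2, -0.1], [-2.1, -1.6], [-1.3, -0.7], [-0.0, -1.0], [-1.3, 1.8], [0.5, -0.6], [0.9, -0.3]]
stand [ 5.08411802e+02 -3.20181645e+02 -1.65759743e-01]
[[0.3, -0.4], [1.3, 0.4], [-0.4, -1.7], [0.8, -1.4], [-0.6, -0.1], [-1.5, -2.2], [1.9, -1.5], [-2.0, 2.0]]
seat [ 4.63113953e+02 -3.12181527e+02  5.56048468e+01  7.59907249e-01
 -1.57129777e-01]
[[-0.4, 0.7], [-0.4, 0.3], [-0.4, 0.0], [1.0, -0.2], [0.9, -1.3], [-0.0, 0.7]]
seat in stand [-45.99699726   0.41623998]
block [502.00187913 364.5323336   20.42585649]
[[0.5, -0.2], [0.4, -0.3], [0.1, -0.0], [0.1, 0.1], [-1.7, -0.8], [0.7, -1.0], [-1.0, -2.2]]
block in rack 7.135420479668962 83.80198394209542
tin [477.71237868  17.62504664  32.        ]
[[-0.    -0.966  0.259]
 [-0.001  0.259  0.966]
 [-1.    -0.    -0.001]]
jaw yaw 1.3089219915603005
```

Fits agree to about 2 px (rack yaw ≈ 0, block at about (502, 364), slope ≈ 0.76). I'll move up and over to the block.

Request:
arm_command --deltas '[[1, [0.1, -0.1, 0.3], 0.02], [1, [0.4, -0.4, 0.4], 0.04], [1, [0.6, -0.6, 0.4], 0.06], [1, [0.8, -0.8, 0.4], 0.083], [1, [1, -1, 0.4], 0.083], [1, [1, -1, 0.4], 0.083]]'

```text
time_s: 0.75
tcp_pos: [327.4, 499.0, 266.0]
ee_rot: [0.501, -0.499, 0.501, 0.499]
contact_force: [0.6, 0.5, 0.9]
opening: 93.8
```

Request:
arm_command --deltas '[[1, [0.25, -0.25, 0], 0], [1, [0.5, -0.5, 0], 0], [1, [0.75, -0.75, 0], 0], [1, [1, -0.916, 0], 0], [1, [1, -0.916, 0], 0], [1, [1, -0.916, 0], 0]]'

```text
time_s: 1.25
tcp_pos: [480.5, 358.2, 265.7]
ee_rot: [0.503, -0.499, 0.502, 0.497]
contact_force: [0.0, -0.3, 0.2]
opening: 94.1
```

Request:
arm_command --deltas '[[0.4, [0.18, 0, 0], 0], [0.4, [0.18, 0, 0], 0], [0.4, [0.18, 0, 0], 0]]'

```text
time_s: 1.5
tcp_pos: [502.5, 364.0, 265.0]
ee_rot: [0.5, -0.499, 0.501, 0.499]
contact_force: [-1.6, 1.0, -1.9]
opening: 77.4
```

```bash
cat > shot.py <<'E'
import sys
from cell import eyes,sensors
from h import *
import pickle
st=sensors.sense()
for n in sys.argv[2:]:
    f=eyes.grab_frame(n); cv2.imwrite(f"pics/{sys.argv[1]}_{n}.png",f["image"][:,:,::-1]); pickle.dump((f,st),open(f"{sys.argv[1]}_{n}.pkl","wb"))
Rr=q2R(st["ee_rot"]); print(st["time_s"],np.round(st["tcp_pos"],1),"jaw",np.arctan2(Rr[1,2],Rr[0,2]),"op",st["opening"],"F",np.round(st["contact_force"],1),"j",np.round(st["joints"],2))
E
python3 shot.py c wrist
```

```text
1.5 [502.5 364.  265. ] jaw 1.568106247045605 op 77.41999904321992 F [-1.6  1.  -1.9] j [-0.91  0.29  0.23  1.67 -0.07  1.18  0.9 ]
```

View pics/c_wrist.png

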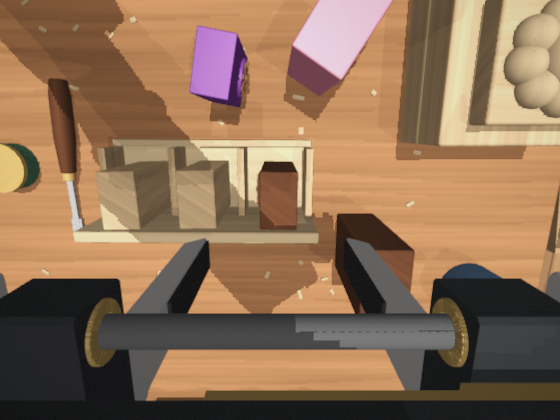

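The wrist view shows the dark block at (262-298,163-228), between two bay walls and clear of its neighbour at (203,190). I'll refine its position from this frame.

```bash
python3 - <<'E'
import pickle
from h import *
f,st=pickle.load(open("c_wrist.pkl","rb"))
crop(f["image"],60,130,340,255,"pics/d1.png",2)
crop(f["image"],235,140,335,250,"pics/d2.png",5)
C=Cam(f,st["tcp_pos"],st["ee_rot"])
print(C.o, C.proj([st["tcp_pos"]]))
pr,ps,pb,pk=pickle.load(open("fit.pkl","rb"))
from fit import W
a=120
print(C.proj(W(pk,[[19,-30,a],[-19,-30,a],[-19,30,a],[19,30,a]])))
print(C.proj(W(pr,[[50,125,125],[50,-125,125],[38,125,125],[38,-125,125],[-50,125,20],[-50,-125,20]])))
E
```

```text
[430.83215565 363.83928953 443.18530495] [[276.78960229 256.59936889]]
rack [494.59317123 280.75406801  18.84629435]
[[0.6, -0.6], [0.3, -0.3], [-0.6, -0.4], [0.2, -0.1], [-2.1, -1.6], [-1.3, -0.7], [-0.0, -1.0], [-1.3, 1.8], [0.5, -0.6], [0.9, -0.3]]
stand [ 5.08411802e+02 -3.20181645e+02 -1.65759743e-01]
[[0.3, -0.4], [1.3, 0.4], [-0.4, -1.7], [0.8, -1.4], [-0.6, -0.1], [-1.5, -2.2], [1.9, -1.5], [-2.0, 2.0]]
seat [ 4.63113953e+02 -3.12181527e+02  5.56048468e+01  7.59907249e-01
 -1.57129777e-01]
[[-0.4, 0.7], [-0.4, 0.3], [-0.4, 0.0], [1.0, -0.2], [0.9, -1.3], [-0.0, 0.7]]
seat in stand [-45.99699726   0.41623998]
block [502.00187913 364.5323336   20.42585649]
[[0.5, -0.2], [0.4, -0.3], [0.1, -0.0], [0.1, 0.1], [-1.7, -0.8], [0.7, -1.0], [-1.0, -2.2]]
block in rack 7.135420479668962 83.80198394209542
tin [477.71237868  17.62504664  32.        ]
[[-0.001 -1.     0.001]
 [-0.001  0.001  1.   ]
 [-1.     0.001 -0.001]]
jaw yaw 1.5693033940963546
[[295.80623967 230.05207819]
 [258.63677937 230.31431249]
 [257.39431441 171.69868491]
 [296.2358825  171.41214972]]
[[317.45290861 243.79955105]
 [ 71.61643508 243.47700824]
 [317.82957161 232.54163819]
 [ 69.84651955 232.21365547]
 [309.82876314 139.77994482]
 [110.08644086 139.49835623]]
```

View pics/d2.png

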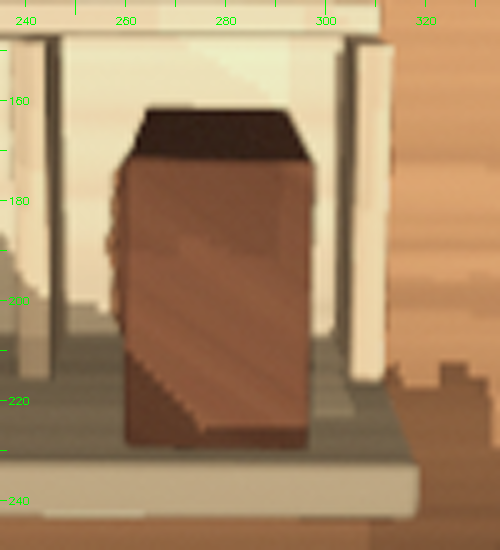

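View pics/d1.png

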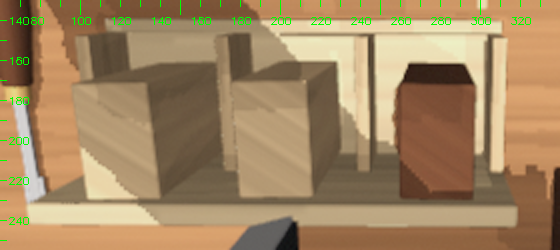

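Block centre refined to about (502, 366) with an opening of about 60 mm. Descending to TCP z ≈ 80, above the rosette.

Request:
arm_command --deltas '[[0.28, [0, 0.01, -0.2], 0], [0.28, [0, 0.01, -0.45], 0], [0.28, [0, 0.01, -0.7], 0], [0.28, [0, 0.01, -0.867], 0], [0.28, [0, 0.01, -0.867], 0], [0.28, [0, 0.01, -0.867], 0]]'

```text
time_s: 2.05
tcp_pos: [500.7, 366.1, 135.2]
ee_rot: [0.499, -0.5, 0.501, 0.5]
contact_force: [-0.1, 0.6, 1.0]
opening: 59.9
```

Request:
arm_command --deltas '[[0.28, [0, 0, -0.1], 0], [0.28, [0, 0, -0.2], 0], [0.28, [0, 0, -0.3], 0], [0.28, [0, 0, -0.367], 0], [0.28, [0, 0, -0.367], 0]]'

```text
time_s: 2.47
tcp_pos: [501.5, 366.3, 80.4]
ee_rot: [0.5, -0.5, 0.5, 0.5]
contact_force: [0.1, -0.7, 0.3]
opening: 60.0
```

```bash
python3 shot.py e wrist
```

```text
2.4667 [501.5 366.3  80.4] jaw 1.5701018743699526 op 60.0430812057445 F [ 0.1 -0.7  0.3] j [-0.88  0.48  0.19  1.84 -0.12  0.83  0.94]
```

View pics/e_wrist.png

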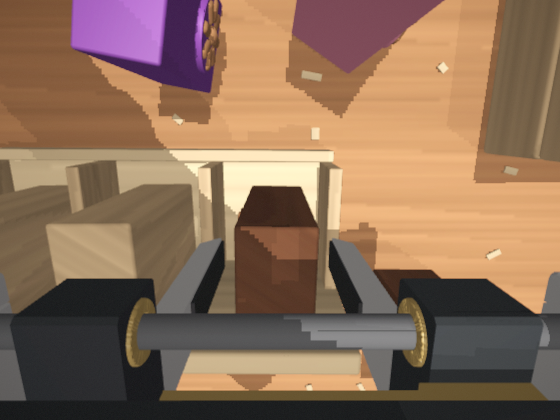

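The fingers at (210,270) and (350,270) straddle the block (238-318). Closing gently.

Request:
arm_command --deltas '[[-0.05, [0, 0, 0], 0], [-0.1, [0, 0, 0], 0], [-0.15, [0, 0, 0], 0], [-0.3, [0, 0, 0], 0], [-0.5, [0, 0, 0], 0], [-0.5, [0, 0, 0], 0], [-0.5, [0, 0, 0], 0]]' --force 25

```text
time_s: 3.1
tcp_pos: [502.1, 366.4, 81.1]
ee_rot: [0.501, -0.5, 0.5, 0.5]
contact_force: [-1.2, -1.3, 7.3]
opening: 38.4
```

Request:
arm_command --deltas '[[-0.5, [0, 0, 0.04], 0], [-0.5, [0, 0, 0.1], 0], [-0.5, [0, 0, 0.2], 0], [-0.5, [0, 0, 0.35], 0], [-0.5, [0, 0, 0.55], 0], [-0.5, [0, 0, 0.75], 0], [-0.5, [0, 0, 0.9], 0], [-0.5, [0, 0, 1], 0], [-0.5, [0, 0, 1], 0]]'

```text
time_s: 3.85
tcp_pos: [502.9, 366.9, 234.7]
ee_rot: [0.502, -0.5, 0.498, 0.5]
contact_force: [0.4, -0.1, -0.7]
opening: 38.0
```

```bash
python3 shot.py g wrist side
```

```text
3.85 [502.9 366.9 234.7] jaw 1.5694618831099694 op 37.95246096476655 F [ 0.4 -0.1 -0.7] j [-0.91  0.32  0.22  1.71 -0.08  1.12  0.91]
```

View pics/g_wrist.png

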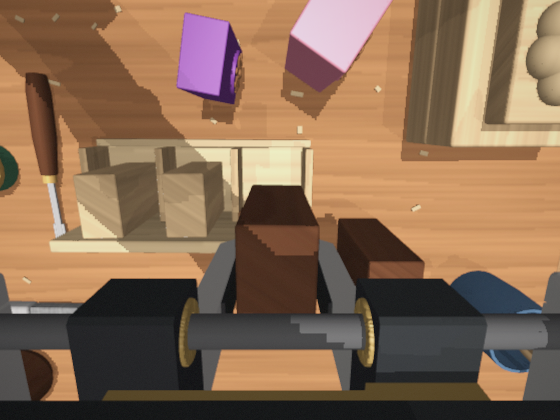

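View pics/g_side.png

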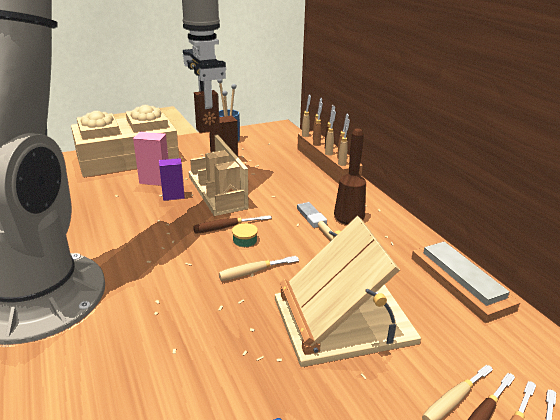

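Lifted cleanly; the rosette shows at (209,117) in the side view, facing -y. Now I compute a free spot on the bench for standing it.

```bash
python3 - <<'E'
import pickle
from h import *
s,t=pickle.load(open("f0.pkl","rb")); T=Cam(t)
for n,uv in dict(gA_tip=(251,207),gA_end=(249,279),gB_tip=(321,212),gB_end=(324,281),tinc=(277,241),brushL=(248,171),brushR=(317,171),spot=(286,200),spot2=(290,280),mallet=(281,140),plateFL=(361,250)).items(): print(n,np.round(T.onz(uv,0)[:2]))
E
```

```text
gA_tip [577.  91.]
gA_end [376.  96.]
gB_tip [ 563. -107.]
gB_end [ 370. -112.]
tinc [481.  18.]
brushL [682. 100.]
brushR [682. -98.]
spot [598.  -8.]
spot2 [373. -18.]
mallet [774.   5.]
plateFL [ 455. -217.]
```

Request:
arm_command --deltas '[[-0.5, [0.02, -0.08, 0], -0.02], [-0.5, [0.04, -0.18, 0], -0.05], [-0.5, [0.06, -0.3, 0], -0.085], [-0.5, [0.09, -0.42, 0], -0.12], [-0.5, [0.11, -0.54, 0], -0.155], [-0.5, [0.13, -0.66, 0], -0.19], [-0.5, [0.15, -0.78, 0], -0.225], [-0.5, [0.17, -0.9, 0], -0.26], [-0.5, [0.2, -1, 0], -0.295], [-0.5, [0.2, -1, 0], -0.32]]'

```text
time_s: 4.78
tcp_pos: [531.9, 212.2, 229.3]
ee_rot: [0.679, -0.194, 0.681, 0.193]
contact_force: [-0.4, -0.9, -0.2]
opening: 37.9
```

Request:
arm_command --deltas '[[-0.5, [0.02, -0.1, 0], -0.03], [-0.5, [0.05, -0.22, 0], -0.06], [-0.5, [0.08, -0.35, 0], -0.09], [-0.5, [0.11, -0.48, 0], -0.12], [-0.5, [0.14, -0.61, 0], -0.15], [-0.5, [0.16, -0.74, 0], -0.18], [-0.5, [0.18, -0.87, 0], -0.21], [-0.5, [0.2, -1, 0], -0.23], [-0.5, [0.2, -1, 0], -0.23]]'

```text
time_s: 5.53
tcp_pos: [561.6, 61.6, 229.8]
ee_rot: [0.704, 0.058, 0.705, -0.059]
contact_force: [-0.2, -0.5, -1.9]
opening: 38.0
```

Request:
arm_command --deltas '[[-0.5, [0.03, -0.09, -0.02], 0], [-0.5, [0.08, -0.22, -0.1], 0], [-0.5, [0.13, -0.36, -0.2], 0], [-0.5, [0.187, -0.507, -0.32], 0], [-0.5, [0.187, -0.507, -0.48], 0], [-0.5, [0.187, -0.507, -0.64], 0], [-0.5, [0.187, -0.507, -0.78], 0], [-0.5, [0.187, -0.507, -0.88], 0], [-0.5, [0.187, -0.507, -0.92], 0], [-0.5, [0.187, -0.507, -0.92], 0]]'

```text
time_s: 6.37
tcp_pos: [588.7, -10.1, 90.7]
ee_rot: [0.704, 0.055, 0.706, -0.056]
contact_force: [-0.3, 0.3, -1.3]
opening: 38.2
```

```bash
python3 shot.py i wrist side top
```

```text
6.3667 [588.7 -10.1  90.7] jaw -0.15747884845208465 op 38.24657780339625 F [-0.3  0.3 -1.3] j [-0.55  0.48  0.59  1.93 -0.35  0.84  0.07]
```

View pics/i_side.png

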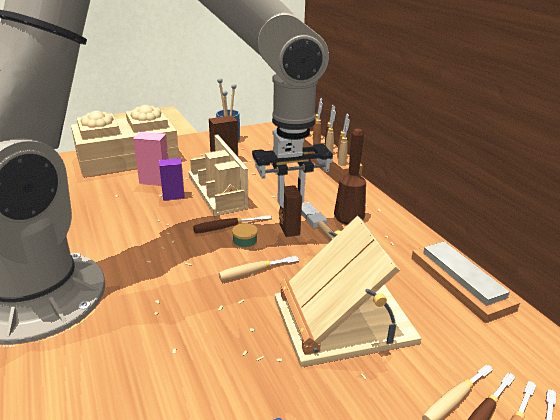

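View pics/i_wrist.png

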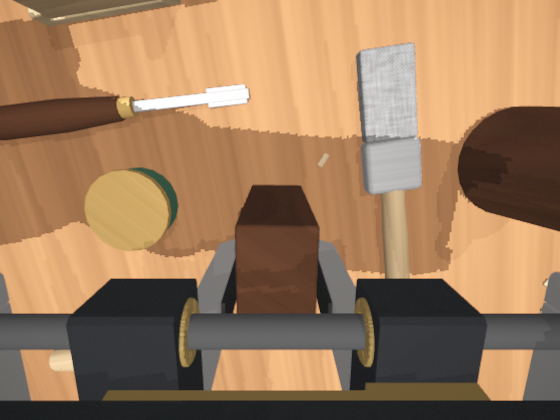

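Held steadily, clear of the tin (130,210) and brush (390,150) in the wrist view. Lowering softly until contact.

Request:
arm_command --deltas '[[-0.5, [0, 0, -0.03], 0], [-0.5, [0, 0, -0.06], 0], [-0.5, [0, 0, -0.09], 0], [-0.5, [0, 0, -0.11], 0], [-0.5, [0, 0, -0.12], 0], [-0.5, [0, 0, -0.127], 0], [-0.5, [0, 0, -0.127], 0]]'

```text
time_s: 7.1
tcp_pos: [589.7, -10.0, 73.1]
ee_rot: [0.705, 0.056, 0.705, -0.056]
contact_force: [-0.4, -0.4, -1.4]
opening: 38.1
```

Request:
arm_command --deltas '[[-0.5, [0, 0, -0.005], 0], [-0.5, [0, 0, -0.01], 0], [-0.5, [0, 0, -0.01], 0]]'

```text
time_s: 7.35
tcp_pos: [589.7, -10.0, 71.8]
ee_rot: [0.705, 0.056, 0.705, -0.056]
contact_force: [0.6, 0.4, -1.9]
opening: 38.1
```

Request:
arm_command --deltas '[[-0.5, [0, 0, -0.004], 0], [-0.5, [0, 0, -0.008], 0], [-0.5, [0, 0, -0.008], 0]]'

```text
time_s: 7.6
tcp_pos: [589.9, -10.0, 71.1]
ee_rot: [0.705, 0.056, 0.705, -0.056]
contact_force: [-2.6, 0.4, 9.2]
opening: 37.6
```

Contact felt (9 N). Releasing gradually.

Request:
arm_command --deltas '[[-0.5, [0, 0, 0.003], 0], [-0.18, [0, 0, 0.003], 0], [-0.12, [0, 0, 0.003], 0], [0, [0, 0, 0.003], 0], [0.2, [0, 0, 0.003], 0], [0.28, [0, 0, 0.003], 0], [0.28, [0, 0, 0.003], 0]]' --force 5

```text
time_s: 8.18
tcp_pos: [589.8, -10.0, 71.1]
ee_rot: [0.705, 0.056, 0.705, -0.056]
contact_force: [-0.7, -0.1, -0.1]
opening: 59.5
```

Request:
arm_command --deltas '[[0.28, [0, 0, 0.1], 0], [0.28, [0, 0, 0.3], 0], [0.28, [0, 0, 0.55], 0], [0.6, [0, 0, 0.8], 0], [1, [0, 0, 1], 0.02], [1, [0, 0, 1], 0.05], [1, [0, 0, 1], 0.09], [1, [0, 0, 1], 0.13], [1, [0, 0, 1], 0.17], [1, [0, 0, 1], 0.2]]'

```text
time_s: 9.02
tcp_pos: [589.7, -10.0, 221.2]
ee_rot: [0.687, -0.167, 0.687, 0.167]
contact_force: [-0.8, -0.4, 1.4]
opening: 93.9
```

Request:
arm_command --deltas '[[1, [0, 0, 0], 0.035], [1, [0, 0, 0], 0.07], [1, [0, 0, 0], 0.105], [1, [0, 0, 0], 0.14], [1, [0, 0, 0], 0.175], [1, [0, 0, 0], 0.21], [1, [0, 0, 0], 0.245], [1, [0, 0, 0], 0.28], [1, [0, 0, 0], 0.3], [1, [0, 0, 0], 0.3]]'

```text
time_s: 9.85
tcp_pos: [589.7, -10.1, 221.1]
ee_rot: [0.537, -0.46, 0.537, 0.46]
contact_force: [-0.6, -0.6, 0.7]
opening: 93.6
```

```bash
python3 shot.py k wrist side top; python3 - <<'E'
import pickle
from h import *
f,st=pickle.load(open("k_wrist.pkl","rb"))
crop(f["image"],200,100,360,220,"pics/k_w2.png",5)
f,st=pickle.load(open("k_top.pkl","rb"))
E
```

```text
9.85 [589.7 -10.1 221.1] jaw 1.4157620573407608 op 93.58361864782381 F [-0.6 -0.6  0.7] j [-0.39  0.28  0.37  1.8  -0.12  1.08  1.43]
```

View pics/k_wrist.png

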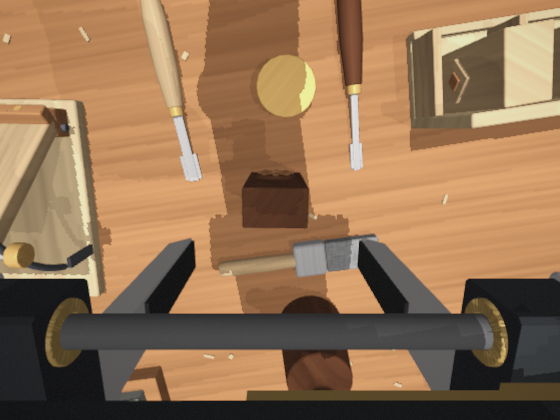

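View pics/k_side.png

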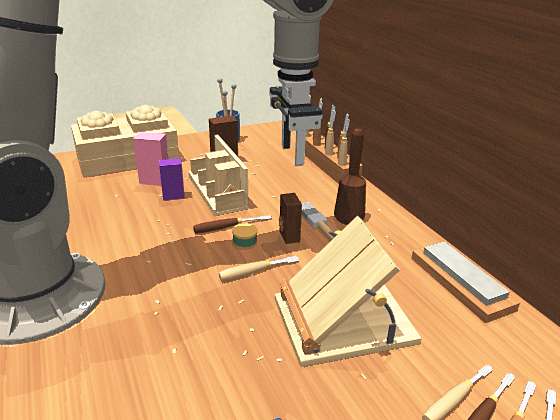

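The block stands upright at (290,218) in the side view, and at (276,200) in the wrist view with the rosette towards the robot. I'll measure its pose for the edge grasp.

View pics/k_w2.png

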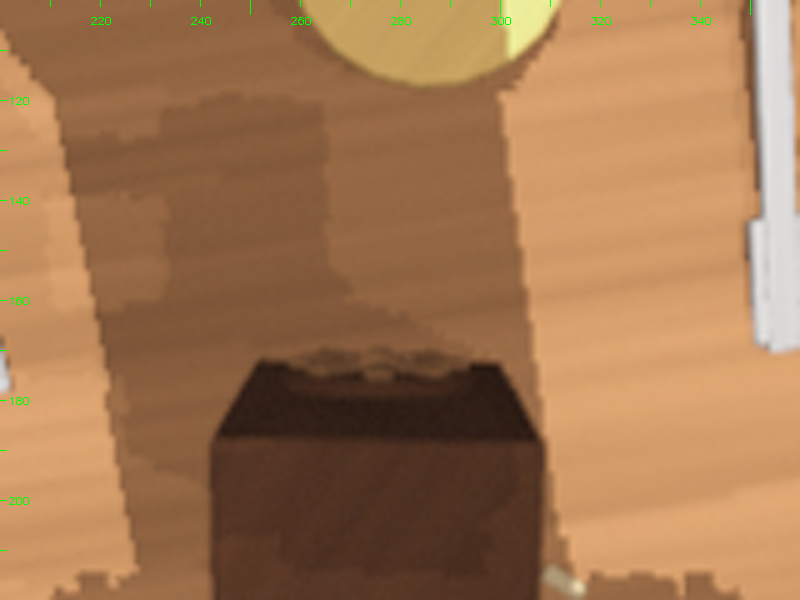

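```bash
sed -i '/^from cell/,$d' fit.py; python3 - > /dev/null <<'E'
E
python3 - <<'E' | tail -8
import pickle
from fit import *
f,st=pickle.load(open("k_wrist.pkl","rb")); C=Cam(f,st["tcp_pos"],st["ee_rot"])
a=110
print(np.round(C.proj(W([590,-10,-.16],[[-19,30,a],[-19,-30,a],[19,-30,a],[19,30,a],[-19,30,0],[-19,-30,0]])),1).tolist())
E
```

```text
-1.57129777e-01]
[[-0.4, 0.7], [-0.4, 0.3], [-0.4, 0.0], [1.0, -0.2], [0.9, -1.3], [-0.0, 0.7]]
seat in stand [-45.99699726   0.41623998]
block [502.00187913 364.5323336   20.42585649]
[[0.5, -0.2], [0.4, -0.3], [0.1, -0.0], [0.1, 0.1], [-1.7, -0.8], [0.7, -1.0], [-1.0, -2.2]]
block in rack 7.135420479668962 83.80198394209542
tin [477.71237868  17.62504664  32.        ]
[[310.9, 189.8], [243.3, 189.4], [244.0, 230.3], [309.6, 230.7], [301.6, 173.3], [252.0, 173.1]]
```

Block pose is consistent: the thickness centre lies at the TCP from the last grip, and laterally it is about 1.5 mm to -y. I'll grip the edges 8 mm forward of centre, so the fingertips will clear the sloping board later, with the TCP about 65 mm above the bench.

Request:
arm_command --deltas '[[1, [-0.053, -0.002, -0.15], 0], [1, [-0.053, -0.002, -0.35], 0], [1, [-0.053, -0.002, -0.55], 0], [0.9, [-0.053, -0.002, -0.75], 0], [0.8, [-0.053, -0.002, -0.9], 0], [0.8, [-0.053, -0.002, -1], 0], [0.7, [-0.053, -0.002, -1], 0]]'

```text
time_s: 10.58
tcp_pos: [579.9, -10.3, 68.1]
ee_rot: [0.537, -0.458, 0.54, 0.459]
contact_force: [-0.3, -0.3, 0.3]
opening: 81.6
```

Request:
arm_command --deltas '[[0.6, [0, 0, -0.02], 0], [0.5, [0, 0, -0.04], 0], [0.45, [0, 0, -0.04], 0], [0.4, [0, 0, -0.04], 0]]' --force 5

```text
time_s: 10.92
tcp_pos: [582.3, -10.2, 65.9]
ee_rot: [0.538, -0.459, 0.538, 0.459]
contact_force: [0.7, -0.2, -0.4]
opening: 66.5
```

```bash
python3 shot.py m wrist
```

```text
10.9167 [582.3 -10.2  65.9] jaw 1.4123264470764212 op 66.48362478986603 F [ 0.7 -0.2 -0.4] j [-0.35  0.46  0.32  1.95 -0.2   0.77  1.5 ]
```

View pics/m_wrist.png

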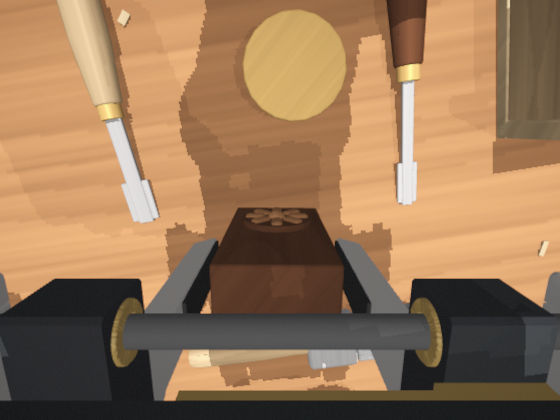

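The fingers flank the block's edges (213-342) with little play each side. Closing.

Request:
arm_command --deltas '[[0.36, [0, 0, 0], 0], [0.32, [0, 0, 0], 0], [0.28, [0, 0, 0], 0], [0.2, [0, 0, 0], 0], [0, [0, 0, 0], 0], [0, [0, 0, 0], 0]]' --force 8

```text
time_s: 11.47
tcp_pos: [582.0, -10.3, 65.3]
ee_rot: [0.538, -0.459, 0.538, 0.459]
contact_force: [-1.2, 0.7, 5.3]
opening: 60.0
```

Request:
arm_command --deltas '[[0, [0, 0, 0], 0], [0, [0, 0, 0.02], 0], [0, [0, 0, 0.05], 0], [0, [0, 0, 0.1], 0], [0, [0, 0, 0.1], 0]]' --force 18

```text
time_s: 11.88
tcp_pos: [582.5, -10.4, 81.5]
ee_rot: [0.538, -0.459, 0.538, 0.459]
contact_force: [0.8, -0.0, -1.2]
opening: 60.1
```

```bash
python3 shot.py n wrist side
```

```text
11.8833 [582.5 -10.4  81.5] jaw 1.4124802544665773 op 60.05083233375923 F [ 0.8 -0.  -1.2] j [-0.35  0.43  0.33  1.94 -0.19  0.8   1.49]
```

View pics/n_wrist.png

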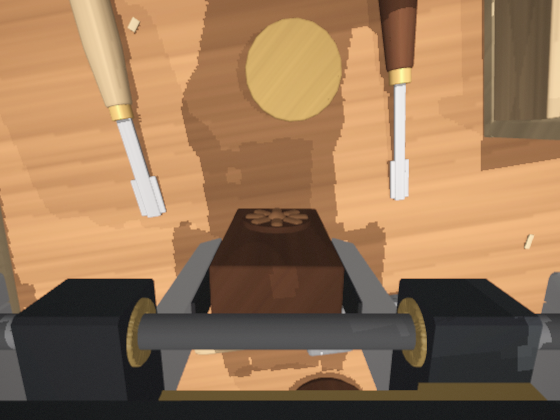

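View pics/n_side.png

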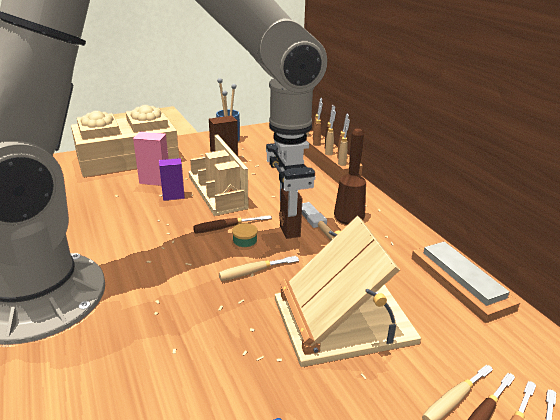

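Held by its edges, upright. Rising and carrying to in front of the stand.

Request:
arm_command --deltas '[[0, [0, 0, 0.1], 0], [0, [0, -0.02, 0.25], 0], [0, [0, -0.06, 0.42], 0], [0, [-0.04, -0.12, 0.6], 0], [0, [-0.08, -0.2, 0.78], 0], [0, [-0.12, -0.28, 0.92], 0], [0, [-0.16, -0.36, 1], 0], [0, [-0.2, -0.44, 1], 0], [0, [-0.24, -0.52, 1], 0], [0, [-0.28, -0.6, 1], 0]]'

```text
time_s: 12.82
tcp_pos: [538.6, -101.2, 228.7]
ee_rot: [0.537, -0.459, 0.538, 0.459]
contact_force: [-0.5, 0.0, -1.0]
opening: 59.9
```

Request:
arm_command --deltas '[[0, [-0.06, -0.12, 0], 0], [0, [-0.12, -0.25, 0], 0], [0, [-0.18, -0.38, 0], 0], [0, [-0.25, -0.51, 0], 0], [0, [-0.31, -0.64, 0], 0], [0, [-0.38, -0.77, 0], 0], [0, [-0.44, -0.9, 0], 0], [0, [-0.5, -1, 0], 0], [0, [-0.56, -1, 0], 0]]'

```text
time_s: 13.57
tcp_pos: [453.8, -253.3, 228.7]
ee_rot: [0.538, -0.458, 0.54, 0.458]
contact_force: [-0.7, 0.3, -2.0]
opening: 59.8
```

Request:
arm_command --deltas '[[0, [-0.02, -0.08, 0], 0], [0, [-0.05, -0.18, 0], 0], [0, [-0.08, -0.28, 0], 0], [0, [-0.1, -0.36, 0], 0], [0, [-0.11, -0.39, 0], 0], [0, [-0.11, -0.39, 0], 0], [0, [-0.11, -0.39, 0], 0]]'

```text
time_s: 14.15
tcp_pos: [439.0, -308.1, 229.4]
ee_rot: [0.538, -0.459, 0.538, 0.459]
contact_force: [-0.3, -0.4, -2.1]
opening: 59.5
```

```bash
python3 shot.py o wrist side
```

```text
14.15 [ 439.  -308.1  229.4] jaw 1.412553165437541 op 59.51595515610642 F [-0.3 -0.4 -2.1] j [ 0.    0.19  0.56  1.91 -0.12  1.07  2.03]
```

View pics/o_wrist.png

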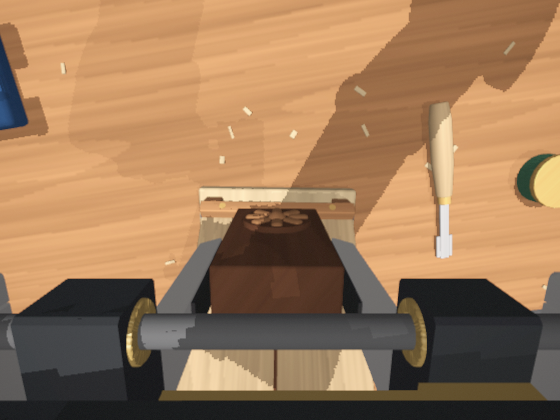

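View pics/o_side.png

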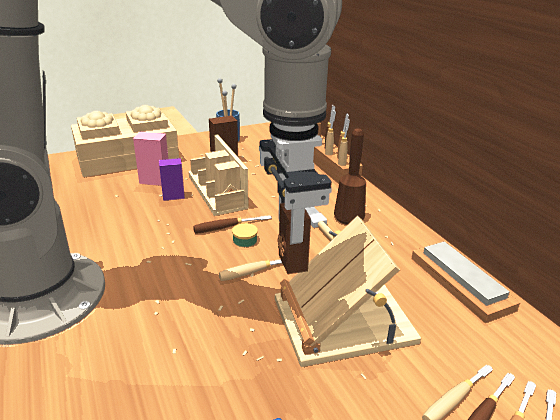

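Well aligned: in the wrist view the ledge spans (200-355, rows ≈203-217), parallel to the block and centred on it (277). I'll refit the stand from all three cameras.

```bash
python3 - <<'E'| tail -12
import pickle
from fit import *
f,st=pickle.load(open("o_wrist.pkl","rb")); C=Cam(f,st["tcp_pos"],st["ee_rot"])
crop(f["image"],180,170,380,260,"pics/o2.png",4)
for n,L in dict(seatL=[0,85,0],seatR=[0,-85,0],tipL=[0,85,14],tipR=[0,-85,14],otipL=[-14,85,14],otipR=[-14,-85,14]).items(): print(n,np.round(C.proj(B(pb,L)),1))
print("plate",np.round(C.proj(W(ps,[[-70,95,18],[-70,-95,18]])),1).tolist())
Rr=q2R(st["ee_rot"]); o=np.array(st["tcp_pos"])
E
```

```text
seat in stand [-45.99699726   0.41623998]
block [502.00187913 364.5323336   20.42585649]
[[0.5, -0.2], [0.4, -0.3], [0.1, -0.0], [0.1, 0.1], [-1.7, -0.8], [0.7, -1.0], [-1.0, -2.2]]
block in rack 7.135420479668962 83.80198394209542
tin [477.71237868  17.62504664  32.        ]
seatL [[353.4 218. ]]
seatR [[199.3 218.1]]
tipL [[356.1 211.8]]
tipR [[196.6 211.9]]
otipL [[354.5 200.6]]
otipR [[198.1 200.7]]
plate [[355.5, 191.1], [196.6, 189.8]]
```

View pics/o2.png

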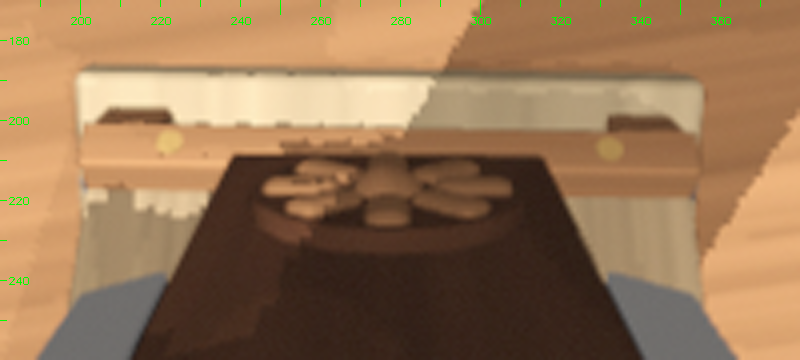

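Wrist observations match the fitted seat to about 1 px, with the stand yaw about 0.01 rad more negative and about +1 mm in y. Now I compute the lay-down path in move units: edge contact at u≈35 mm up the board, pivot about that edge until flat, then slide down.

```bash
cat > traj.py <<'E'
import numpy as np
cmd=np.array([439.31,-308.79,230.067])
seat=np.array([463.1,-311.2,55.6]); s=.76; yaw=-.165
ex=np.array([np.cos(yaw),np.sin(yaw)])
d,hp,u0=26.6,84.,35.
c,sn=np.cos(s),np.sin(s)
def tcp(foot_u,foot_n,phi):
    X=foot_u*c-foot_n*sn; Z=foot_u*sn+foot_n*c
    X+= -d*np.cos(phi)+hp*np.sin(phi); Z+= d*np.sin(phi)+hp*np.cos(phi)-19
    return np.array([*(seat[:2]+ex*X),seat[2]+Z])
F=np.pi/2-s
if __name__=="__main__":
    pre=tcp(u0,12,0); print("pre12",pre,(pre-cmd)/150)
    t0=tcp(u0,0,0); print("touch",t0,(t0-pre)/150)
    for k in np.linspace(0,1,11): t=tcp(u0,0,F*k); print(round(k,1),np.round(t,1),np.round((t-t0)/150,3))
    tf=tcp(u0,0,F); te=tcp(0,0,F); print("slide",np.round((te-tf)/150,3), te)
E
python3 traj.py
python3 - <<'E'| tail -3
import pickle
from fit import *
f,st=pickle.load(open("o_wrist.pkl","rb")); C=Cam(f,st["tcp_pos"],st["ee_rot"])
Rr=q2R(st["ee_rot"]); o=np.array(st["tcp_pos"])
# tool frame: x down, y = -x world ; front is +y tool by 11.4
for L in ([65,11.4,30],[65,11.4,-30],[-45,11.4,30],[-45,11.4,-30]): print(np.round(C.proj(o+Rr@np.array(L,float)),1).tolist(),end=' ')
E
```

```text
pre12 [ 453.73119874 -309.63996471  153.41028271] [ 0.09614132 -0.00566643 -0.51104478]
touch [ 461.88597584 -310.99784815  144.71225058] [ 0.05436518 -0.00905256 -0.05798688]
0.0 [ 461.9 -311.   144.7] [0. 0. 0.]
0.1 [ 468.7 -312.1  146.6] [ 0.045 -0.008  0.013]
0.2 [ 475.6 -313.3  147.9] [ 0.091 -0.015  0.021]
0.3 [ 482.6 -314.4  148.6] [ 0.138 -0.023  0.026]
0.4 [ 489.7 -315.6  148.8] [ 0.185 -0.031  0.027]
0.5 [ 496.7 -316.8  148.4] [ 0.232 -0.039  0.025]
0.6 [ 503.7 -318.   147.4] [ 0.279 -0.046  0.018]
0.7 [ 510.5 -319.1  145.8] [ 0.324 -0.054  0.008]
0.8 [ 517.3 -320.2  143.7] [ 0.369 -0.061 -0.007]
0.9 [ 523.8 -321.3  141.1] [ 0.413 -0.069 -0.024]
1.0 [ 530.1 -322.4  137.9] [ 0.455 -0.076 -0.046]
slide [-0.167  0.028 -0.161] [ 505.08286725 -318.19072941  113.75003927]
block in rack 7.135420479668962 83.80198394209542
tin [477.71237868  17.62504664  32.        ]
[[316.5, 210.1]] [[237.3, 210.0]] [[346.6, 270.9]] [[208.6, 270.8]]
```

Block is not tilted in the hand (the predicted lower front edge matches the picture within 2 px). Moving to just off the board and easing the grip to 12 N.

Request:
arm_command --deltas '[[0, [0.01, 0, -0.06], -0.001], [0, [0.03, -0.002, -0.15], -0.002], [0, [0.05, -0.003, -0.25], -0.0025], [0, [0.07, -0.004, -0.35], -0.0025], [0, [0.085, -0.005, -0.43], -0.0025], [0, [0.093, -0.006, -0.49], -0.0025], [0, [0.096, -0.006, -0.511], -0.0025], [0, [0.096, -0.006, -0.511], -0.0025]]' --force 12

```text
time_s: 14.92
tcp_pos: [453.5, -309.4, 152.7]
ee_rot: [0.539, -0.457, 0.54, 0.457]
contact_force: [0.2, -0.2, -1.3]
opening: 60.0
```

```bash
python3 shot.py p wrist side; python3 - <<'E'
import pickle
from h import *
f,st=pickle.load(open("p_side.pkl","rb")); crop(f["image"],250,180,430,370,"pics/p2.png",3)
E
```

```text
14.9167 [ 453.5 -309.4  152.7] jaw 1.4049383495911771 op 60.032379104731596 F [ 0.2 -0.2 -1.3] j [ 0.04  0.31  0.54  1.97 -0.2   0.92  2.08]
```

View pics/p_wrist.png

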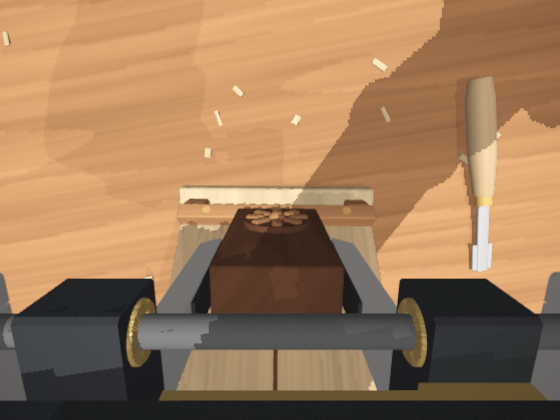

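View pics/p2.png

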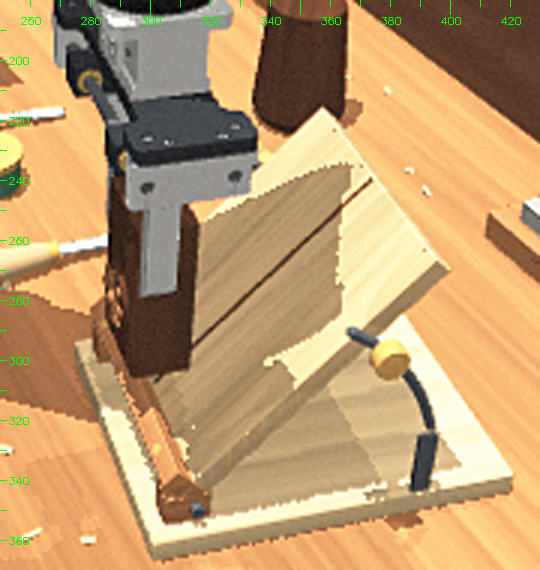

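Block hovers upright above the lower board: foot at about (312,300) in the side view, ledge parallel at rows 203-222 in the wrist view and centred. Easing in to touch.

Request:
arm_command --deltas '[[0, [0.018, -0.003, -0.02], 0], [0, [0.036, -0.006, -0.039], 0], [0, [0.045, -0.0075, -0.048], 0], [0, [0.045, -0.0075, -0.048], 0]]'

```text
time_s: 15.35
tcp_pos: [460.8, -310.7, 146.0]
ee_rot: [0.54, -0.457, 0.54, 0.457]
contact_force: [-0.0, -0.5, -1.4]
opening: 60.0
```

Request:
arm_command --deltas '[[0, [0.005, -0.001, -0.005], 0], [0, [0.009, -0.0015, -0.01], 0], [0, [0.009, -0.0015, -0.01], 0]]'

```text
time_s: 15.6
tcp_pos: [461.8, -311.0, 144.6]
ee_rot: [0.54, -0.457, 0.54, 0.457]
contact_force: [0.5, -0.3, -1.7]
opening: 60.1
```

Request:
arm_command --deltas '[[0, [0.004, -0.0007, -0.005], 0], [0, [0.009, -0.0015, -0.01], 0], [0, [0.009, -0.0015, -0.01], 0]]'

```text
time_s: 15.85
tcp_pos: [463.2, -311.3, 143.1]
ee_rot: [0.54, -0.457, 0.54, 0.457]
contact_force: [0.0, 0.6, -0.8]
opening: 59.9
```

Request:
arm_command --deltas '[[0, [0.004, -0.0007, -0.005], 0], [0, [0.009, -0.0015, -0.01], 0], [0, [0.009, -0.0015, -0.01], 0]]'

```text
time_s: 16.1
tcp_pos: [464.5, -311.6, 142.2]
ee_rot: [0.54, -0.457, 0.54, 0.457]
contact_force: [-3.6, 2.1, 10.2]
opening: 60.0
```

```bash
python3 shot.py q side; python3 - <<'E'
import pickle
from h import *
f,st=pickle.load(open("q_side.pkl","rb")); crop(f["image"],280,230,400,330,"pics/q2.png",6)
E
```

```text
16.1 [ 464.5 -311.6  142.2] jaw 1.404576696857837 op 59.98991980011488 F [-3.6  2.1 10.2] j [ 0.05  0.34  0.53  1.95 -0.22  0.9   2.09]
```

View pics/q2.png

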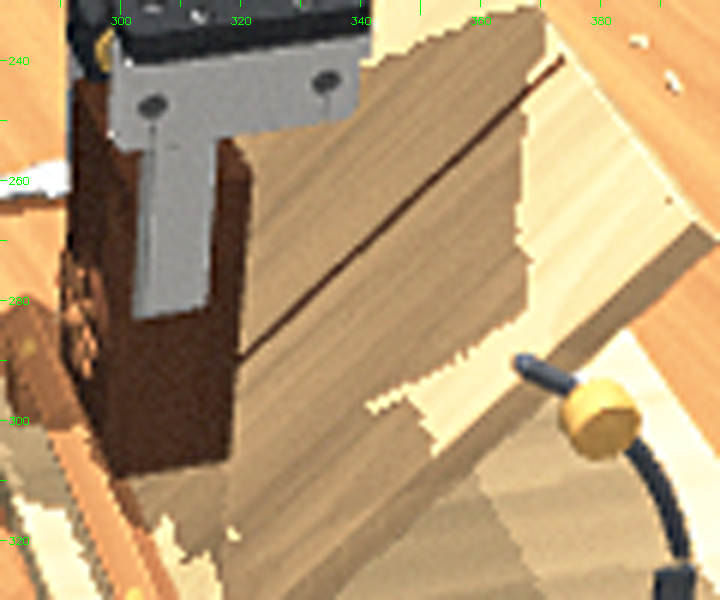

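Contact: 10 N upward, 3.6 N away from the board, which is consistent with the back edge on the board. I'll check by projection that it isn't the ledge.

```bash
python3 - <<'E'| tail -4
import pickle
from fit import *
f,st=pickle.load(open("q_side.pkl","rb")); C=Cam(f)
Rr=q2R(st["ee_rot"]); o=np.array(st["tcp_pos"])
lab=["front near foot","back near foot","front near top","back near top"]
for l,L in zip(lab,([65,11.4,-30],[65,-26.6,-30],[-45,11.4,-30],[-45,-26.6,-30])): print(l,np.round(C.proj(o+Rr@np.array(L,float)),1)[0],end=' ')
print()
for n,L in dict(seatL=[0,85,0],seatR=[0,-85,0],tip30=[0,-30,14],seat30=[0,-30,0],tipR=[0,-85,14],otipL=[-14,85,14],otipR=[-14,-85,14]).items(): print(n,np.round(C.proj(B(pb,L)),1)[0],end=' ')
print()
from traj import seat
ex=np.array([np.cos(-.165),np.sin(-.165)])
d=(o+Rr@np.array([65,-26.6,0]))-pb[:3]*0-seat; X=d[:2]@ex; Z=d[2]; print("foot back edge X,Z",X,Z,"u",X*np.cos(.76)+Z*np.sin(.76),"n",-X*np.sin(.76)+Z*np.cos(.76))
E
```

```text
tin [477.71237868  17.62504664  32.        ]
front near foot [299.1 309.5] back near foot [318.7 306.1] front near top [301.6 261.1] back near top [322.4 257.9] 
seatL [286.5 279.7] seatR [313.9 338.7] tip30 [299.4 314.4] seat30 [304.1 317.7] tipR [309.  335.5] otipL [277.2 281. ] otipR [303.3 340.6] 
foot back edge X,Z 28.06413515329534 21.598370953293504 u 35.221476698584915 n -3.6787075052985436
```

The contact geometry matches: the ledge is more than 10 mm away from the front corner, so it is the board, about 3 mm below my fit. Starting the pivot about that edge.

Request:
arm_command --deltas '[[0, [0.022, -0.004, 0.007], 0], [0, [0.045, -0.008, 0.013], 0], [0, [0.068, -0.011, 0.017], 0], [0, [0.091, -0.015, 0.021], 0], [0, [0.091, -0.015, 0.021], 0]]'

```text
time_s: 16.57
tcp_pos: [478.9, -313.9, 144.9]
ee_rot: [0.54, -0.457, 0.54, 0.457]
contact_force: [-0.9, 0.6, 0.2]
opening: 59.7
```

```bash
python3 shot.py r side; python3 - <<'E'
import pickle
from h import *
f,st=pickle.load(open("r_side.pkl","rb")); crop(f["image"],280,220,400,330,"pics/r2.png",5)
E
```

```text
16.5667 [ 478.9 -313.9  144.9] jaw 1.4052115486589856 op 59.679191133957964 F [-0.9  0.6  0.2] j [ 0.05  0.36  0.53  1.92 -0.22  0.92  2.08]
```

View pics/r2.png

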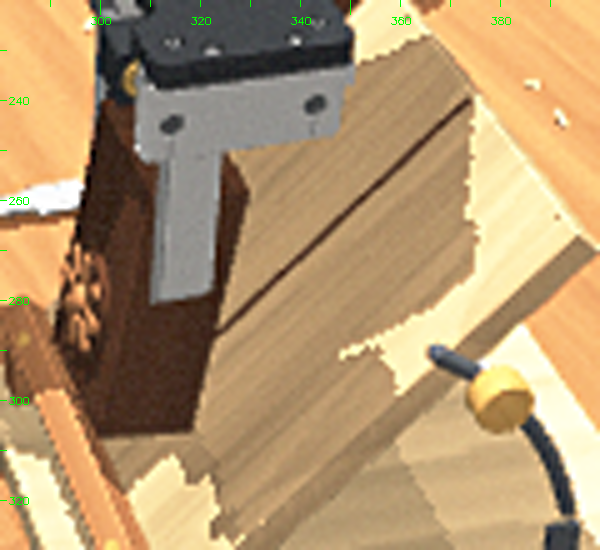

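The block is tilting about its foot as intended, with very light forces. Continuing.

Request:
arm_command --deltas '[[0, [0.024, -0.004, 0.001], 0], [0, [0.047, -0.008, 0.002], 0], [0, [0.071, -0.012, 0.002], 0], [0, [0.094, -0.016, 0.002], 0], [0, [0.118, -0.02, 0.001], 0], [0, [0.141, -0.024, 0.0], 0], [0, [0.141, -0.024, 0.0], 0]]'

```text
time_s: 17.2
tcp_pos: [500.1, -317.4, 144.7]
ee_rot: [0.54, -0.457, 0.54, 0.457]
contact_force: [0.2, 0.4, -0.8]
opening: 59.9
```

Request:
arm_command --deltas '[[0, [0.024, -0.004, -0.003], 0], [0, [0.047, -0.008, -0.007], 0], [0, [0.07, -0.012, -0.012], 0], [0, [0.092, -0.015, -0.017], 0], [0, [0.092, -0.015, -0.017], 0]]'

```text
time_s: 17.62
tcp_pos: [513.9, -319.6, 142.1]
ee_rot: [0.54, -0.457, 0.54, 0.457]
contact_force: [-0.8, 0.5, -0.3]
opening: 59.8
```

```bash
python3 shot.py s side wrist; python3 - <<'E'
import pickle
from h import *
f,st=pickle.load(open("s_side.pkl","rb")); crop(f["image"],280,210,400,330,"pics/s2.png",5)
E
```

```text
17.6167 [ 513.9 -319.6  142.1] jaw 1.4052689473296385 op 59.78450154481899 F [-0.8  0.5 -0.3] j [ 0.05  0.41  0.51  1.85 -0.25  0.94  2.08]
```

View pics/s2.png

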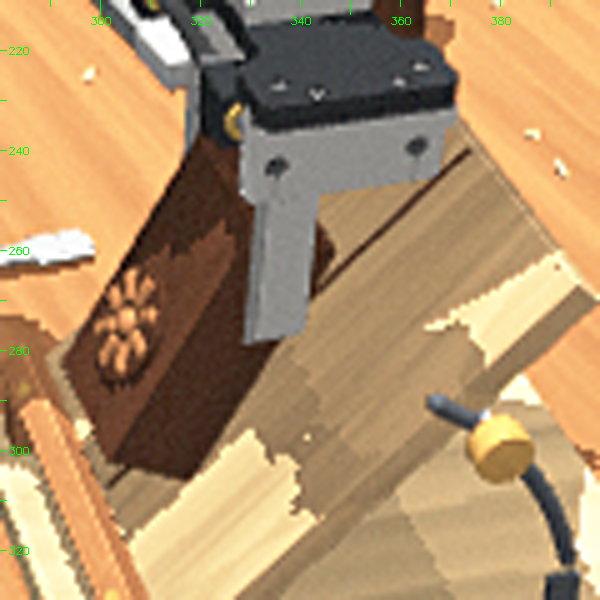

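View pics/s_wrist.png

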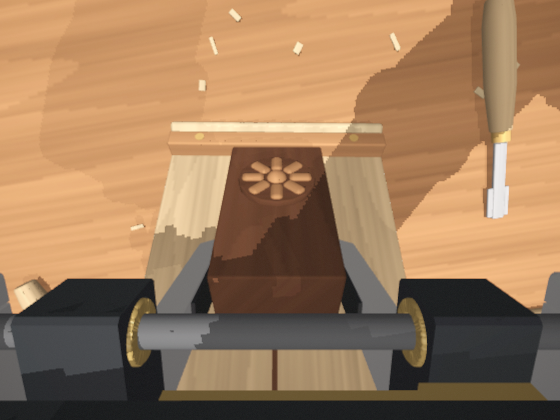

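It lies most of the way down and stays centred (wrist: block 232-322, board 168-383 at the ledge). Finishing the pivot.

Request:
arm_command --deltas '[[0, [0.023, -0.004, -0.008], 0], [0, [0.045, -0.0075, -0.015], 0], [0, [0.067, -0.011, -0.024], 0], [0, [0.089, -0.015, -0.033], 0], [0, [0.11, -0.018, -0.043], 0], [0, [0.11, -0.018, -0.043], 0]]'

```text
time_s: 18.22
tcp_pos: [530.3, -322.3, 135.5]
ee_rot: [0.54, -0.457, 0.54, 0.457]
contact_force: [-0.2, -0.4, -1.2]
opening: 59.9
```

Request:
arm_command --deltas '[[0, [0.01, -0.002, -0.005], 0], [0, [0.021, -0.004, -0.011], 0], [0, [0.021, -0.004, -0.011], 0]]'

```text
time_s: 18.47
tcp_pos: [532.9, -322.8, 134.0]
ee_rot: [0.54, -0.457, 0.54, 0.457]
contact_force: [-0.2, 0.6, 1.5]
opening: 60.4
```

```bash
python3 shot.py t side wrist; python3 - <<'E'
import pickle
from h import *
f,st=pickle.load(open("t_side.pkl","rb")); crop(f["image"],280,210,400,330,"pics/t2.png",5)
E
```

```text
18.4667 [ 532.9 -322.8  134. ] jaw 1.4048730914569778 op 60.3516744390492 F [-0.2  0.6  1.5] j [ 0.06  0.45  0.5   1.82 -0.26  0.94  2.08]
```

View pics/t2.png

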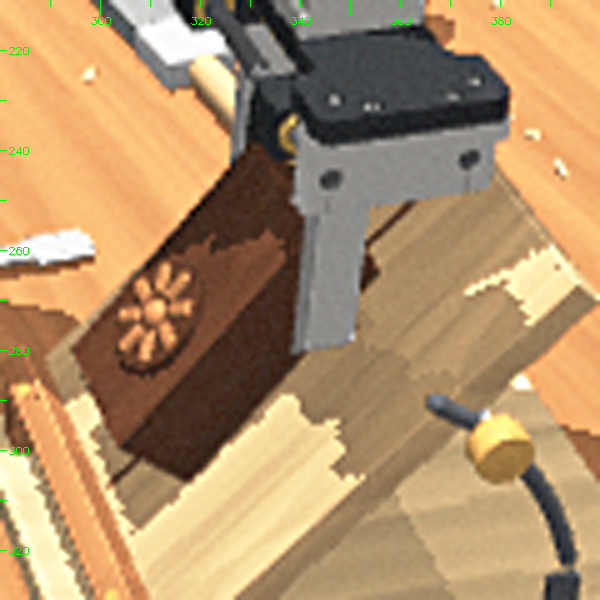

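Nearly flush. Pressing gently normal to the board until it seats.

Request:
arm_command --deltas '[[0, [0.005, -0.001, -0.005], 0], [0, [0.009, -0.0015, -0.01], 0], [0, [0.009, -0.0015, -0.01], 0]]'

```text
time_s: 18.82
tcp_pos: [534.2, -323.1, 132.7]
ee_rot: [0.54, -0.457, 0.54, 0.457]
contact_force: [-0.9, 2.1, 2.0]
opening: 60.2
```

Request:
arm_command --deltas '[[0, [0.004, -0.0007, -0.005], 0], [0, [0.009, -0.0015, -0.01], 0], [0, [0.009, -0.0015, -0.01], 0]]'

```text
time_s: 19.07
tcp_pos: [535.0, -323.4, 131.7]
ee_rot: [0.54, -0.456, 0.54, 0.457]
contact_force: [-8.1, 4.9, 13.7]
opening: 59.9
```

```bash
python3 shot.py u side wrist; python3 - <<'E'
import pickle
from h import *
f,st=pickle.load(open("u_side.pkl","rb")); crop(f["image"],280,210,400,330,"pics/u2.png",5)
E
```

```text
19.0667 [ 535.  -323.4  131.7] jaw 1.40443274232985 op 59.91362393944059 F [-8.1  4.9 13.7] j [ 0.06  0.46  0.5   1.81 -0.27  0.94  2.08]
```

View pics/u2.png

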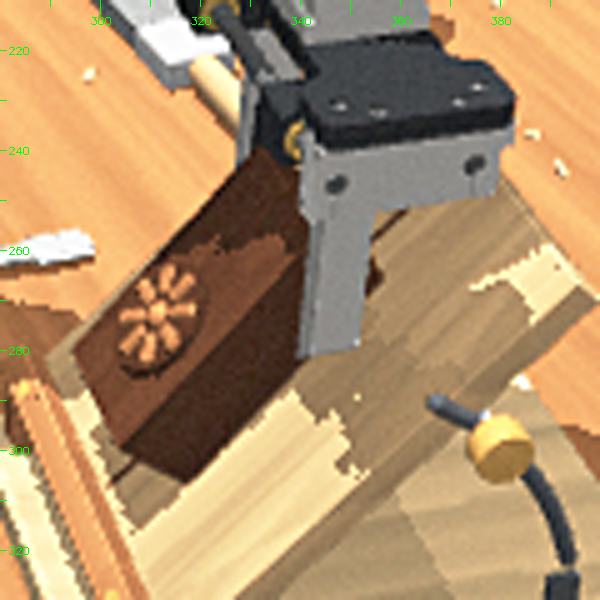

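View pics/u_wrist.png

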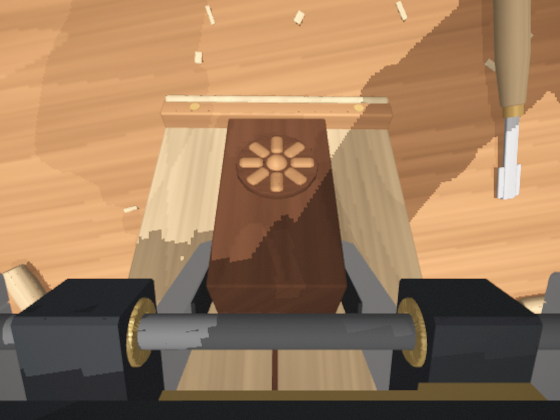

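Force is now about 15 N along the board normal. But the block's edge looks a degree or two steeper than the board (its lower edge (318,306)→(355,267) against the groove), so I'll fit both angles before sliding.

```bash
python3 - <<'E'
import pickle
from h import *
f,st=pickle.load(open("u_side.pkl","rb")); crop(f["image"],290,225,370,315,"pics/u3.png",8)
f,st=pickle.load(open("u_wrist.pkl","rb")); crop(f["image"],120,80,430,320,"pics/u4.png",2)
E
```

```text
(no output)
```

View pics/u3.png

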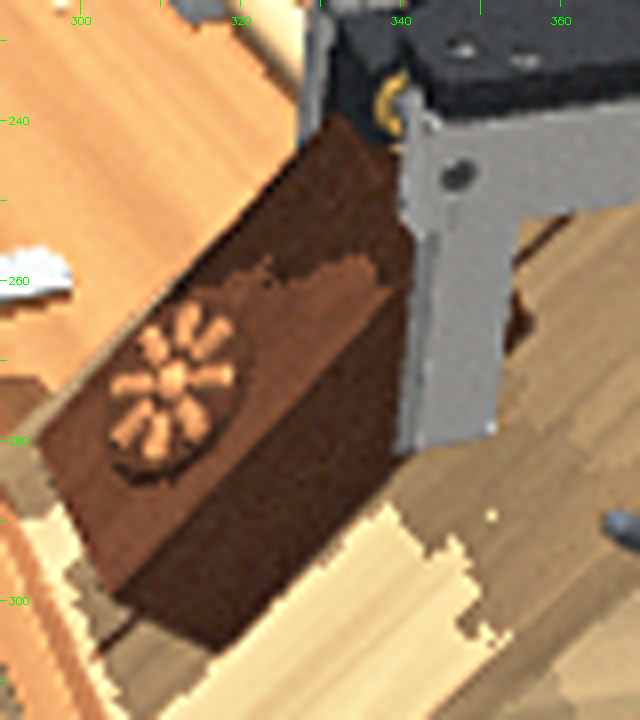

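View pics/u4.png

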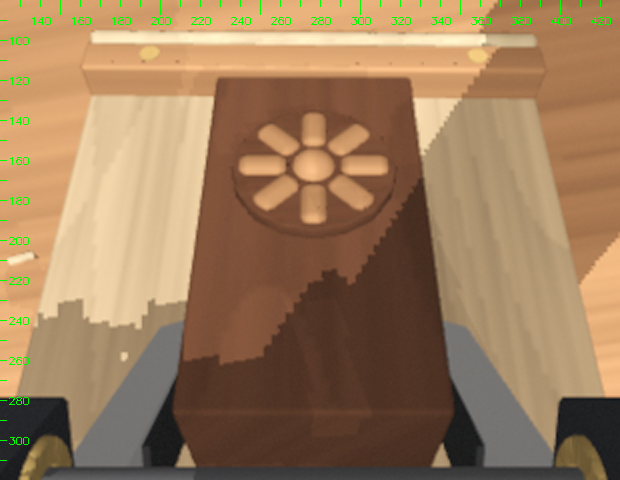

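```bash
cat > ang.py <<'E'
import pickle,sys
from fit import *
yaw=-.165
def block(p,L,y0):  # p: x,y(world of foot-mid back edge),z,phi ; L=(xb front->back rel back (<=0), y, z)
    xb,y,z=L; c,s=np.cos(p[3]),np.sin(p[3])
    return W([p[0],p[1],yaw],[[xb*c+z*s, y, p[2]-xb*s+z*c]])
def fitblock(obs,C,p0):
    # lateral position tied to TCP plane -> param: along-ex, z, phi
    ex=np.array([np.cos(yaw),np.sin(yaw)])
    def full(q): return [p0[0]+ex[0]*q[0],p0[1]+ex[1]*q[0],p0[2]+q[1],q[2]]
    def r(q): return np.concatenate([(C.proj(block(full(q),L,0))[0]-uv) for L,uv in obs])
    q=least_squares(r,[0,0,.8]); return full(q.x),r(q.x).reshape(-1,2)
E
python3 - <<'E'| tail -9
from ang import *
f,st=pickle.load(open("u_side.pkl","rb")); C=Cam(f)
o=np.array(st["tcp_pos"])
obs=[([0,-30,0],(317,306.2)),([-38,-30,0],(304,299.3)),([-38,30,0],(295,280)),([0,-30,110],(356.3,265.5)),([-38,30,110],(332,239.5))]
p,e=fitblock(obs,C,[*o[:2],o[2]-50]); print("block",np.round(p,3),"slope equiv",np.pi/2-p[3]); print(np.round(e,1).tolist())
# board slope from side image w/ bias free
bobs=[([196,85,0],(356,216)),([196,-85,0],(397,264.5)),([0,85,14],(283.5,281.5)),([0,-85,14],(311,334))]
def bfit(fixyaw):
    def r(q):
        pp=[pb[0],pb[1],pb[2],q[2],fixyaw]
        return np.concatenate([S.proj(B(pp,L))[0]+q[:2]-uv for L,uv in bobs[:2]]+[]).tolist()
    return r
for sl in (.68,.70,.72,.74,.76,.78,.80):
    pp=[pb[0],pb[1],pb[2],sl,-.165]
    a=S.proj(B(pp,[25,0,0]))[0]; b=S.proj(B(pp,[196,0,0]))[0]; a2=S.proj(B(pp,[0,85,0]))[0]; b2=S.proj(B(pp,[196,85,0]))[0]
    print(sl,"groove dir",np.round((b-a)[1]/(b-a)[0],3),"left edge",np.round((b2-a2)[1]/(b2-a2)[0],3), np.round(b,1),np.round(b2,1))
E
```

```text
block [ 489.022 -315.759   74.081    0.701] slope equiv 0.8695356612220303
[[0.7, 1.3], [-0.6, 0.6], [-1.2, -0.4], [1.3, -0.0], [-0.2, -1.3]]
0.68 groove dir -0.793 left edge -0.806 [380.  242.9] [361.6 219.4]
0.7 groove dir -0.818 left edge -0.832 [379.  241.7] [360.6 218.2]
0.72 groove dir -0.844 left edge -0.859 [377.9 240.6] [359.6 217.1]
0.74 groove dir -0.87 left edge -0.887 [376.8 239.5] [358.5 216. ]
0.76 groove dir -0.898 left edge -0.916 [375.7 238.4] [357.4 215. ]
0.78 groove dir -0.926 left edge -0.946 [374.5 237.3] [356.3 213.9]
0.8 groove dir -0.956 left edge -0.977 [373.2 236.2] [355.1 212.9]
```

The block's fitted angle (≈0.87) and the board (≈0.76–0.79) don't agree, and the fingertips may be what is touching. I'll check with the wrist view, which sees the block's front corners clearly.

```bash
python3 - <<'E'| tail -14
from ang import *
for nm,ob in dict(u=[(229,119),(325,119.3),(207,286),(346.5,286)],s=[(233.5,148.5),(322,148.5),(210.5,279),(344.5,279)]).items():
    f,st=pickle.load(open(nm+"_wrist.pkl","rb")); C=Cam(f,st["tcp_pos"],st["ee_rot"]); o=np.array(st["tcp_pos"]); Rr=q2R(st["ee_rot"])
    obs=list(zip([[-38,-30,0],[-38,30,0],[-38,-30,110],[-38,30,110]],ob))
    p,e=fitblock(obs,C,[*o[:2],o[2]-50]); print(nm,"block foot",np.round(p,3),"slope equiv",np.pi/2-p[3]); print(np.round(e,1).tolist())
    ex=np.array([np.cos(yaw),np.sin(yaw)]); g=o+[0,0,19]-np.array(p[:3]); X=g[:2]@ex; c,s=np.cos(p[3]),np.sin(p[3])
    print("grasp in block: from back",-(X*c-g[2]*s),"height",X*s+g[2]*c)
    # board+ledge in this wrist image
    for sl in (.74,.78,.82):
        pp=[pb[0],pb[1],pb[2],sl,yaw]; print(sl,np.round([C.proj(B(pp,L))[0] for L in ([0,85,0],[0,-85,0],[0,85,14],[0,-85,14],[80,85,0],[80,-85,0])],1).tolist())
E
```

```text
block in rack 7.135420479668962 83.80198394209542
tin [477.71237868  17.62504664  32.        ]
u block foot [ 487.471 -315.501   71.25     0.706] slope equiv 0.8643346904090076
[[-0.1, 0.2], [0.1, -0.2], [1.0, 0.1], [0.9, -0.1]]
grasp in block: from back 14.94819084267202 height 91.67947271982383
0.74 [[389.9, 126.6], [161.7, 126.7], [395.9, 112.8], [155.7, 112.9], [410.8, 222.9], [141.0, 223.1]]
0.78 [[389.9, 126.6], [161.7, 126.7], [395.7, 112.2], [155.9, 112.3], [412.6, 220.5], [139.1, 220.7]]
0.82 [[389.9, 126.6], [161.7, 126.7], [395.6, 111.7], [156.0, 111.8], [414.4, 217.9], [137.3, 218.1]]
s block foot [ 4.89832e+02 -3.15598e+02  6.96310e+01  4.89000e-01] slope equiv 1.0820396914343369
[[0.2, -0.1], [-1.7, -0.1], [-0.2, 0.1], [0.3, 0.1]]
grasp in block: from back 21.417041235825444 height 92.2587148443168
0.74 [[383.0, 154.5], [168.2, 154.5], [388.3, 142.9], [162.8, 142.9], [401.2, 249.1], [149.8, 249.0]]
0.78 [[383.0, 154.5], [168.2, 154.5], [388.2, 142.4], [163.0, 142.3], [402.8, 247.2], [148.3, 247.2]]
0.82 [[383.0, 154.5], [168.2, 154.5], [388.1, 141.8], [163.1, 141.8], [404.3, 245.1], [146.7, 245.1]]
```

```bash
python3 - <<'E'
import pickle
from h import *
f,st=pickle.load(open("p_wrist.pkl","rb")); crop(f["image"],200,190,360,320,"pics/p4.png",5)
E
python3 - <<'E'| tail -6
from ang import *
for nm,ob in dict(o=[(238,208.7),(315,208.7),(213,265.5),(340,265.5)],).items():
    f,st=pickle.load(open(nm+"_wrist.pkl","rb")); C=Cam(f,st["tcp_pos"],st["ee_rot"]); o=np.array(st["tcp_pos"])
    obs=list(zip([[-38,-30,0],[-38,30,0],[-38,-30,110],[-38,30,110]],ob))
    p,e=fitblock(obs,C,[*o[:2],o[2]-50]); print(nm,"block foot",np.round(p,3)); print(np.round(e,1).tolist())
    ex=np.array([np.cos(yaw),np.sin(yaw)]); g=o+[0,0,19]-np.array(p[:3]); X=g[:2]@ex; c,s=np.cos(p[3]),np.sin(p[3])
    print("grasp in block: from back",-(X*c-g[2]*s),"height",X*s+g[2]*c)
E
```

```text
[[0.5, -0.2], [0.4, -0.3], [0.1, -0.0], [0.1, 0.1], [-1.7, -0.8], [0.7, -1.0], [-1.0, -2.2]]
block in rack 7.135420479668962 83.80198394209542
tin [477.71237868  17.62504664  32.        ]
o block foot [ 4.66937e+02 -3.12783e+02  1.52290e+02  9.00000e-03]
[[1.1, -0.3], [-0.3, 0.3], [0.9, -0.4], [1.3, 0.4]]
grasp in block: from back 29.115968685636915 height 95.83958905898592
```

View pics/p4.png

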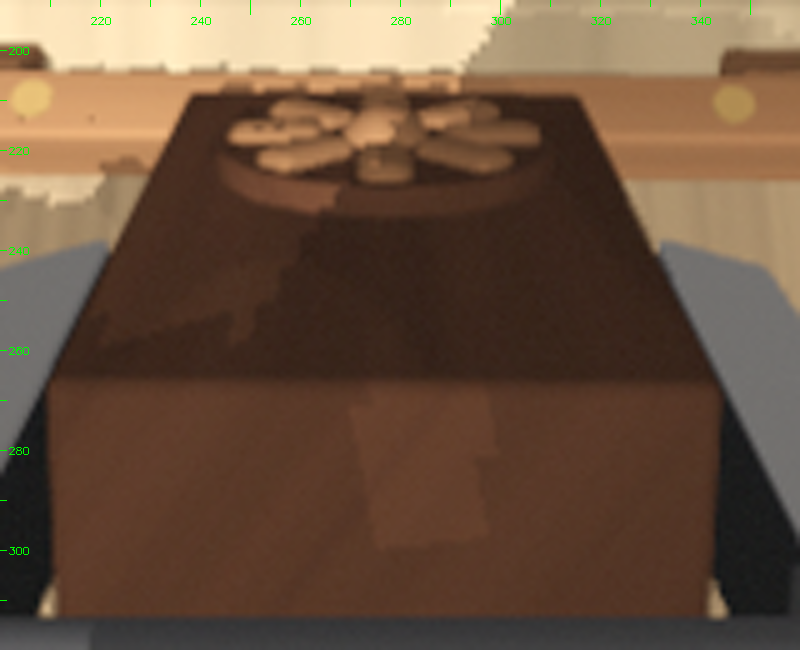

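Both cameras agree: the block is still about 5° off the board, and its rotation centre lay higher than the nominal grasp point, so the fingertips now meet the board first. Letting go here would drop the top by about 9 mm, which isn't gentle. There is plenty of time, so I'll take it back to the bench, stand it upright and regrip shallower, so the fingertips will clear.

Request:
arm_command --deltas '[[0, [-0.01, 0.002, 0.012], 0], [0, [-0.03, 0.005, 0.04], 0], [0, [-0.05, 0.008, 0.12], 0], [0, [-0.06, 0.01, 0.28], 0], [0, [-0.06, 0.01, 0.48], 0], [0, [-0.06, 0.01, 0.68], 0], [0, [-0.06, 0.01, 0.82], 0], [0, [-0.06, 0.1, 0.87], 0], [0, [-0.06, 0.2, 0.87], 0], [0, [-0.06, 0.3, 0.87], 0]]' --force 18

```text
time_s: 20.0
tcp_pos: [526.4, -278.3, 263.4]
ee_rot: [0.54, -0.457, 0.54, 0.456]
contact_force: [0.1, 0.4, -2.9]
opening: 59.9
```

```bash
python3 shot.py v side wrist
```

```text
20.0 [ 526.4 -278.3  263.4] jaw 1.4039000902943273 op 59.88285854731246 F [ 0.1  0.4 -2.9] j [-0.06  0.27  0.54  1.75 -0.15  1.16  1.93]
```

View pics/v_side.png

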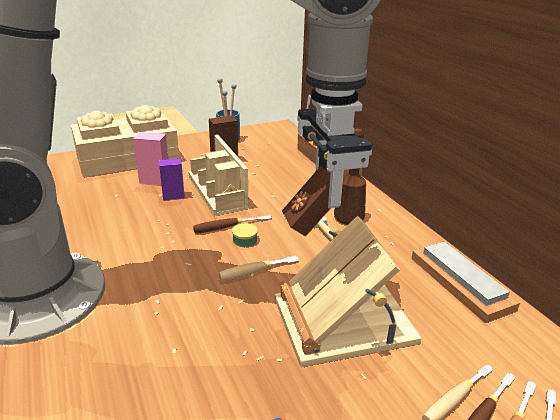

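Held firmly, tilted. Carrying back to the free spot and lowering.

Request:
arm_command --deltas '[[0, [0.05, 0.1, 0], 0], [0, [0.12, 0.25, 0], 0], [0, [0.19, 0.4, 0], 0], [0, [0.26, 0.55, 0], 0], [0, [0.33, 0.7, 0], 0], [0, [0.4, 0.85, 0], 0], [0, [0.48, 1, 0], 0], [0, [0.56, 1, -0.05], 0], [0, [0.64, 1, -0.1], 0]]'

```text
time_s: 20.85
tcp_pos: [623.4, -127.2, 247.5]
ee_rot: [0.54, -0.458, 0.539, 0.457]
contact_force: [0.1, -0.8, -0.9]
opening: 60.2
```

Request:
arm_command --deltas '[[0, [0.05, 0.1, -0.1], 0], [0, [0.1, 0.2, -0.25], 0], [0, [0.148, 0.3, -0.45], 0], [0, [0.148, 0.339, -0.65], 0], [0, [0.148, 0.339, -0.83], 0], [0, [0.148, 0.339, -0.96], 0], [0, [0.148, 0.339, -1], 0], [0, [0.148, 0.339, -1], 0]]'

```text
time_s: 21.52
tcp_pos: [643.9, -78.1, 95.8]
ee_rot: [0.539, -0.456, 0.541, 0.457]
contact_force: [-0.5, 0.4, -0.8]
opening: 60.3
```

```bash
python3 shot.py w side; python3 - <<'E'
import pickle
from h import *
f,st=pickle.load(open("w_side.pkl","rb")); crop(f["image"],230,130,390,260,"pics/w2.png",5)
E
```

```text
21.5167 [643.9 -78.1  95.8] jaw 1.40424762237804 op 60.26078484690824 F [-0.5  0.4 -0.8] j [-0.27  0.52  0.4   1.78 -0.25  0.89  1.64]
```

View pics/w2.png

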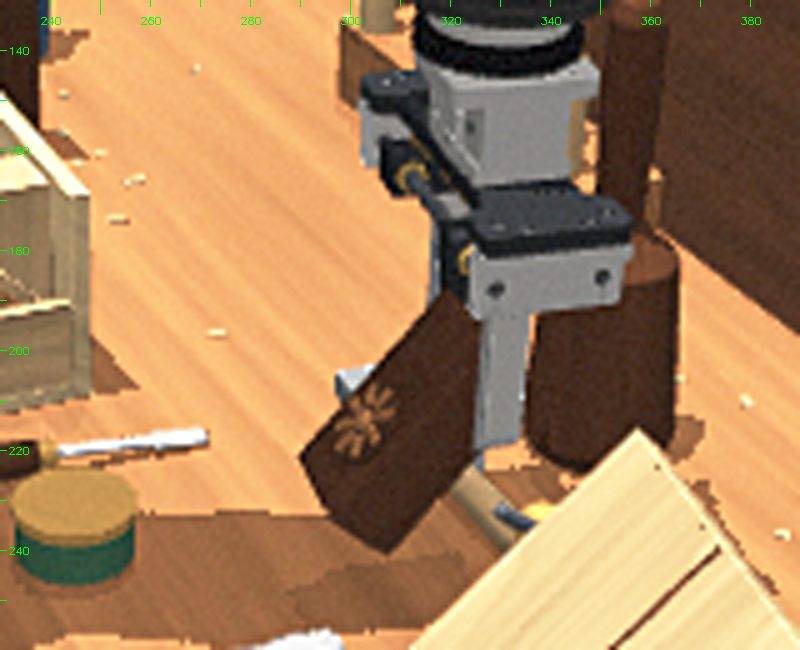

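Lowering; the foot edge (at (307,240) in the crop) goes to the bench, feeling for contact.

Request:
arm_command --deltas '[[0, [0, 0, -0.05], 0], [0, [0, 0, -0.12], 0], [0, [0, 0, -0.18], 0], [0, [0, 0, -0.2], 0], [0, [0, 0, -0.2], 0]]'

```text
time_s: 21.98
tcp_pos: [644.1, -77.5, 65.7]
ee_rot: [0.539, -0.456, 0.54, 0.457]
contact_force: [1.0, 0.4, -1.2]
opening: 59.7
```

Request:
arm_command --deltas '[[0, [0, 0, -0.01], 0], [0, [0, 0, -0.02], 0], [0, [0, 0, -0.027], 0], [0, [0, 0, -0.027], 0]]'

```text
time_s: 22.32
tcp_pos: [644.7, -77.5, 62.7]
ee_rot: [0.54, -0.457, 0.54, 0.457]
contact_force: [-0.5, -0.2, -1.3]
opening: 60.0
```

Request:
arm_command --deltas '[[0, [0, 0, -0.007], 0], [0, [0, 0, -0.014], 0], [0, [0, 0, -0.014], 0]]'

```text
time_s: 22.57
tcp_pos: [644.6, -77.4, 60.4]
ee_rot: [0.54, -0.457, 0.54, 0.457]
contact_force: [0.4, -0.1, -0.1]
opening: 60.1
```

Request:
arm_command --deltas '[[0, [0, 0, -0.008], 0], [0, [0, 0, -0.016], 0], [0, [0, 0, -0.016], 0]]' --force 12

```text
time_s: 22.82
tcp_pos: [644.5, -77.4, 57.9]
ee_rot: [0.54, -0.457, 0.54, 0.457]
contact_force: [-0.2, 0.2, -1.2]
opening: 60.4
```

Request:
arm_command --deltas '[[0, [0, 0, -0.01], 0], [0, [0, 0, -0.02], 0], [0, [0, 0, -0.02], 0]]'

```text
time_s: 23.07
tcp_pos: [645.2, -77.6, 55.4]
ee_rot: [0.54, -0.457, 0.54, 0.457]
contact_force: [0.9, 0.2, 2.8]
opening: 59.8
```

```bash
python3 shot.py x side; python3 - <<'E'
import pickle
from h import *
f,st=pickle.load(open("x_side.pkl","rb")); crop(f["image"],270,150,390,270,"pics/x2.png",5)
E
```

```text
23.0667 [645.2 -77.6  55.4] jaw 1.40473687448946 op 59.813519600582204 F [0.9 0.2 2.8] j [-0.26  0.57  0.38  1.8  -0.28  0.82  1.66]
```

View pics/x2.png

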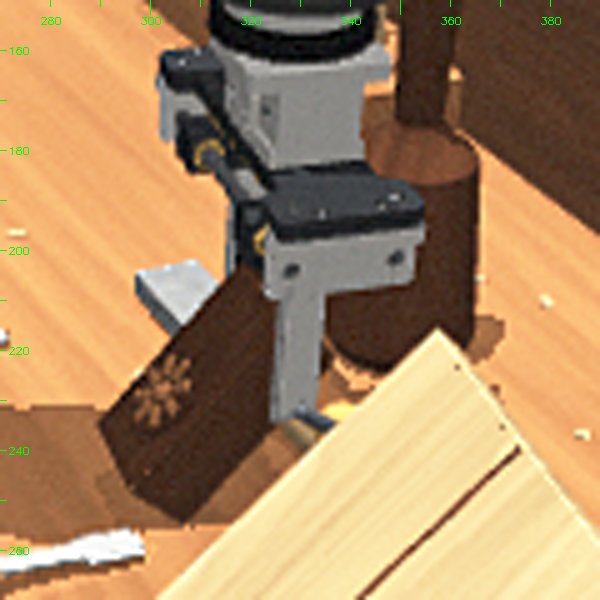

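Edge contact at TCP z ≈ 55.5. Now rotating it upright about that edge.

Request:
arm_command --deltas '[[0, [-0.025, 0.004, 0.01], 0], [0, [-0.05, 0.008, 0.02], 0], [0, [-0.075, 0.0125, 0.029], 0], [0, [-0.1, 0.0165, 0.037], 0], [0, [-0.125, 0.021, 0.044], 0], [0, [-0.15, 0.025, 0.05], 0], [0, [-0.175, 0.029, 0.055], 0], [0, [-0.2, 0.033, 0.059], 0], [0, [-0.2, 0.033, 0.059], 0]]'

```text
time_s: 23.87
tcp_pos: [613.9, -72.4, 64.1]
ee_rot: [0.54, -0.457, 0.54, 0.457]
contact_force: [-0.3, 0.1, -1.2]
opening: 60.0
```

```bash
python3 shot.py y side; python3 - <<'E'
import pickle
from h import *
f,st=pickle.load(open("y_side.pkl","rb")); crop(f["image"],270,150,390,270,"pics/y2.png",5)
E
```

```text
23.8667 [613.9 -72.4  64.1] jaw 1.4047687077240967 op 60.017099093307266 F [-0.3  0.1 -1.2] j [-0.28  0.52  0.38  1.87 -0.26  0.8   1.65]
```

View pics/y2.png

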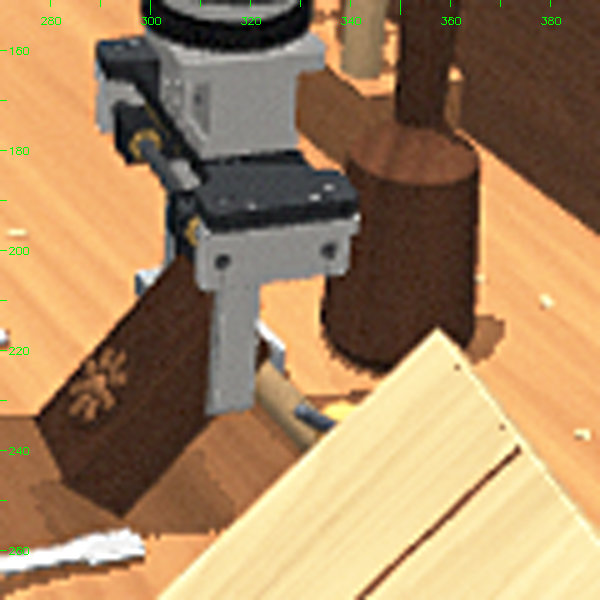

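The edge slid instead of gripping, so the block kept its tilt. I'll use gravity instead: the centre of mass is well below the pads, so with a lighter grip, just above the bench, it should swing towards plumb.

Request:
arm_command --deltas '[[0, [0, 0, 0.02], 0], [0, [0, 0, 0.04], 0], [0, [0, 0, 0.04], 0], [0, [0, 0, 0.04], 0]]' --force 6

```text
time_s: 24.25
tcp_pos: [614.9, -72.6, 70.3]
ee_rot: [0.54, -0.457, 0.54, 0.457]
contact_force: [-0.6, -0.1, -1.3]
opening: 59.8
```

```bash
python3 shot.py z1 side; python3 - <<'E'
import pickle
from h import *
f,st=pickle.load(open("z1_side.pkl","rb")); crop(f["image"],260,160,360,270,"pics/z1b.png",5)
E
```

```text
24.25 [614.9 -72.6  70.3] jaw 1.4047173413164589 op 59.77798792981763 F [-0.6 -0.1 -1.3] j [-0.28  0.51  0.39  1.87 -0.26  0.81  1.64]
```

View pics/z1b.png

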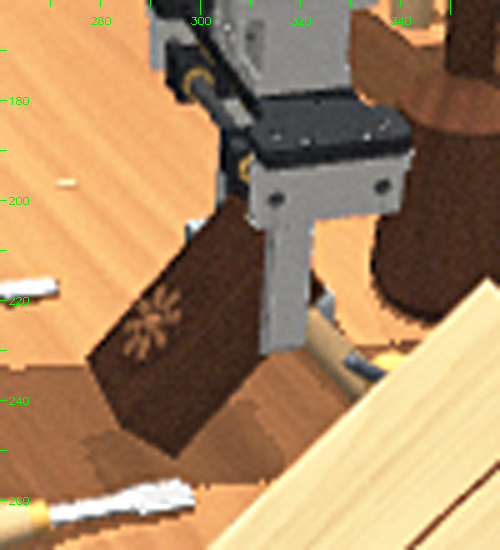

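Request:
arm_command --deltas '[[0, [0, 0, 0], 0], [0, [0, 0, 0], 0], [0, [0, 0, 0], 0]]' --force 4

```text
time_s: 24.55
tcp_pos: [614.6, -72.5, 69.9]
ee_rot: [0.54, -0.457, 0.54, 0.457]
contact_force: [-0.9, -0.5, -1.6]
opening: 59.9
```

```bash
python3 shot.py z2 side; python3 - <<'E'
import pickle
from h import *
f,st=pickle.load(open("z2_side.pkl","rb")); crop(f["image"],260,160,360,270,"pics/z2b.png",5)
E
```

```text
24.55 [614.6 -72.5  69.9] jaw 1.404804006154999 op 59.87223698600566 F [-0.9 -0.5 -1.6] j [-0.28  0.51  0.39  1.87 -0.26  0.81  1.64]
```

View pics/z2b.png

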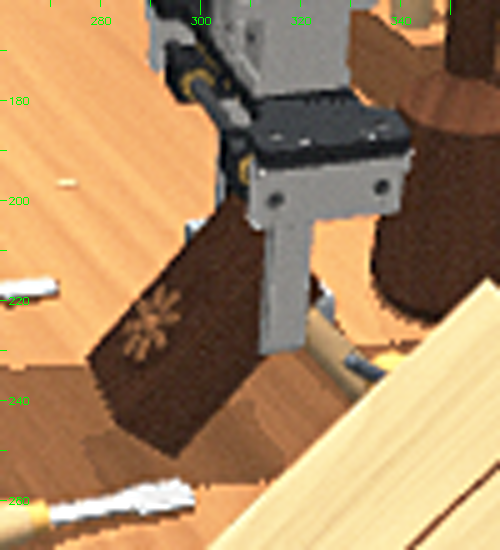

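Request:
arm_command --deltas '[[0, [0, 0, 0], 0], [0, [0, 0, 0], 0], [0, [0, 0, 0], 0]]' --force 3

```text
time_s: 24.85
tcp_pos: [614.7, -72.5, 70.0]
ee_rot: [0.54, -0.457, 0.54, 0.457]
contact_force: [0.7, 0.0, -2.3]
opening: 59.8
```

```bash
python3 shot.py z3 side wrist; python3 - <<'E'
import pickle
from h import *
f,st=pickle.load(open("z3_side.pkl","rb")); crop(f["image"],260,160,360,270,"pics/z3b.png",5)
E
```

```text
24.85 [614.7 -72.5  70. ] jaw 1.4047131011150513 op 59.7713769858204 F [ 0.7  0.  -2.3] j [-0.28  0.51  0.39  1.87 -0.26  0.81  1.64]
```

View pics/z3b.png

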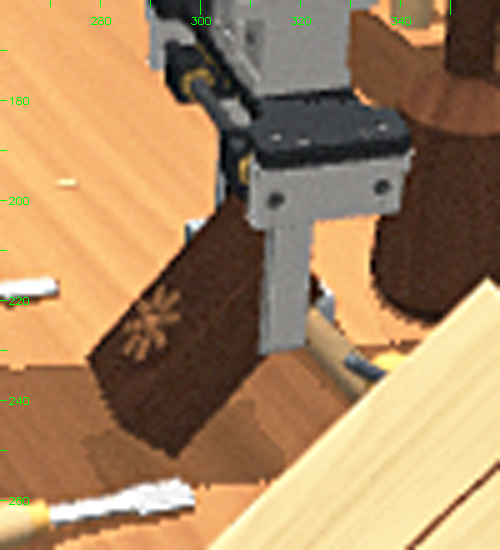

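View pics/z3_wrist.png

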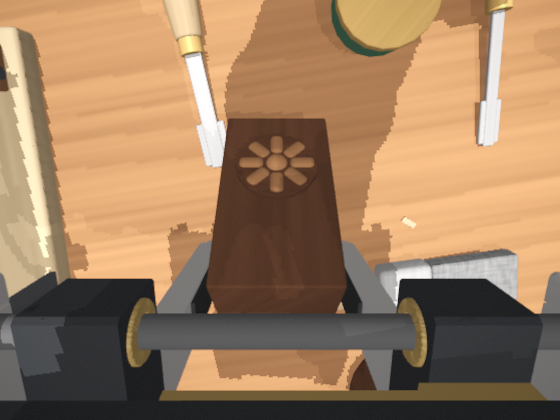

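Even 3 N of grip holds it, with no swing. The rack's fixed back board offers a flat wall facing +x. Pushing the foot's front edge lightly against it will rotate the block upright, so I'm carrying it there with the grip raised.

Request:
arm_command --deltas '[[0, [0, 0.03, 0.06], 0], [0, [0.02, 0.15, 0.2], 0.01], [0, [0.05, 0.35, 0.25], 0.03], [0, [0.08, 0.58, 0.25], 0.0526], [0, [0.12, 0.8, 0.25], 0.0526], [0, [0.15, 1, 0.25], 0.0526], [0, [0.15, 1, 0.25], 0.0526]]' --force 12

```text
time_s: 25.53
tcp_pos: [637.6, 85.7, 108.0]
ee_rot: [0.499, -0.501, 0.497, 0.502]
contact_force: [-0.2, 0.3, -1.1]
opening: 60.1
```

Request:
arm_command --deltas '[[0, [0, 0.2, 0], 0], [0, [0, 0.45, 0], 0], [0, [0, 0.7, 0], 0], [0, [0, 0.9, -0.05], 0], [0, [0, 1, -0.15], 0], [0, [0, 1, -0.21], 0], [0, [0, 1, -0.21], 0]]'

```text
time_s: 26.12
tcp_pos: [635.7, 227.5, 73.9]
ee_rot: [0.499, -0.5, 0.501, 0.5]
contact_force: [-0.8, -0.7, -0.7]
opening: 60.0
```

```bash
python3 shot.py A side wrist
```

```text
26.1167 [635.7 227.5  73.9] jaw 1.5715165791550256 op 60.01078976087796 F [-0.8 -0.7 -0.7] j [-0.66  0.58  0.31  1.72 -0.22  0.88  1.31]
```

View pics/A_wrist.png

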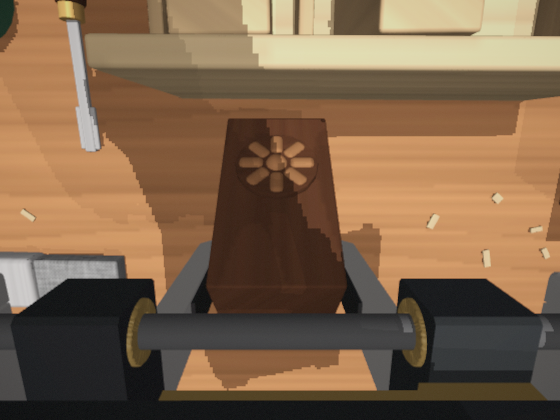

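View pics/A_side.png

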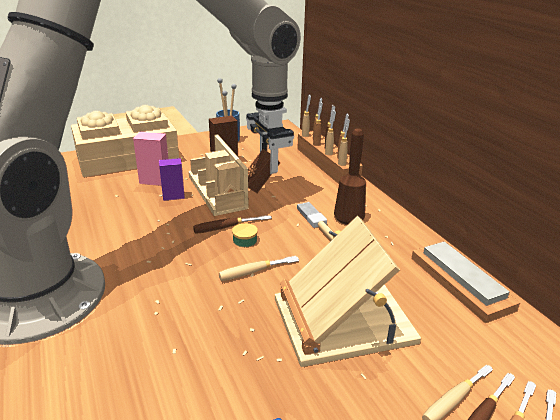

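Squared to the rack's back board (image rows 38-70), foot edge about 18 mm from it. Pushing gently with a light grip.

Request:
arm_command --deltas '[[0, [-0.05, 0, 0], 0], [0, [-0.1, 0, 0], 0], [0, [-0.14, 0, 0], 0], [0, [-0.17, 0, 0], 0], [0, [-0.2, 0, 0], 0], [0, [-0.23, 0, 0], 0], [0, [-0.26, 0, 0], 0], [0, [-0.26, 0, 0], 0]]' --force 6

```text
time_s: 26.88
tcp_pos: [597.1, 227.6, 76.0]
ee_rot: [0.5, -0.5, 0.5, 0.5]
contact_force: [0.8, -0.3, 0.0]
opening: 60.1
```

```bash
python3 shot.py Bb wrist
```

```text
26.8833 [597.1 227.6  76. ] jaw 1.5704297073499014 op 60.10680760565093 F [ 0.8 -0.3  0. ] j [-0.7   0.52  0.31  1.81 -0.21  0.84  1.28]
```

View pics/Bb_wrist.png

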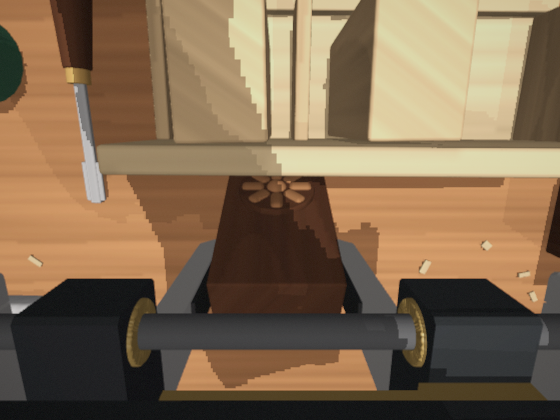

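It is rotating with under 1 N. Continuing.

Request:
arm_command --deltas '[[0, [-0.03, 0, 0], 0], [0, [-0.06, 0, 0], 0], [0, [-0.09, 0, 0], 0], [0, [-0.12, 0, 0], 0], [0, [-0.15, 0, 0], 0], [0, [-0.175, 0, 0], 0], [0, [-0.175, 0, 0], 0]]'

```text
time_s: 27.52
tcp_pos: [571.1, 227.5, 76.0]
ee_rot: [0.5, -0.5, 0.5, 0.5]
contact_force: [0.2, 0.5, -0.5]
opening: 60.1
```

```bash
python3 shot.py Cc wrist side;python3 - <<'E'
import pickle
from h import *
f,st=pickle.load(open("Cc_side.pkl","rb")); crop(f["image"],190,100,310,230,"pics/Cc2.png",5)
E
```

```text
27.5167 [571.1 227.5  76. ] jaw 1.5703076441530777 op 60.08538269862521 F [ 0.2  0.5 -0.5] j [-0.73  0.49  0.31  1.87 -0.2   0.82  1.26]
```

View pics/Cc_wrist.png

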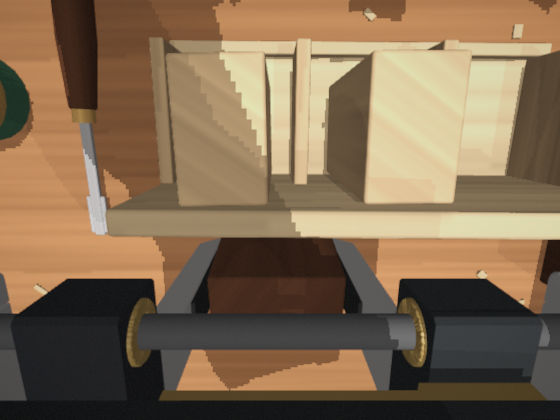

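View pics/Cc2.png

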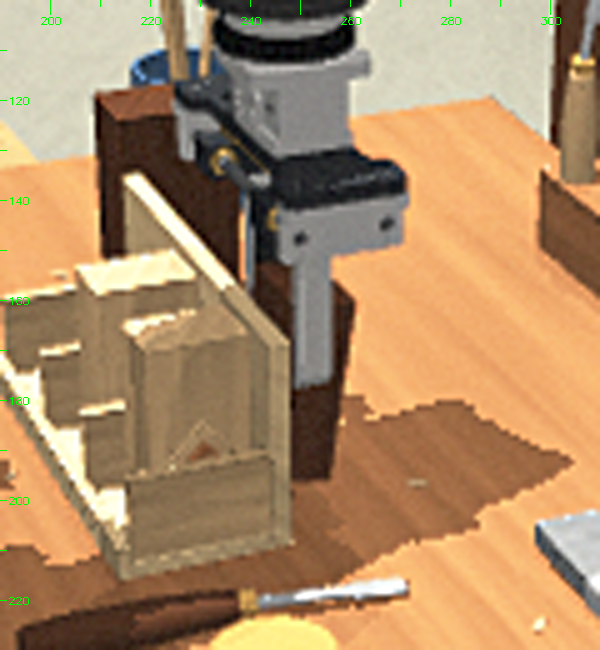

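Nearly upright now (a few degrees left). Moving off the wall and setting the foot down, pressing lightly to flatten.

Request:
arm_command --deltas '[[0, [0.08, 0, 0], 0], [0, [0.17, 0, 0], 0], [0, [0.25, 0, -0.01], 0], [0, [0.25, 0, -0.035], 0], [0, [0.25, 0, -0.05], 0], [0, [0.25, 0, -0.055], 0]]'

```text
time_s: 28.12
tcp_pos: [608.2, 227.2, 66.8]
ee_rot: [0.5, -0.5, 0.501, 0.5]
contact_force: [-0.5, 0.5, -2.3]
opening: 59.7
```

Request:
arm_command --deltas '[[0, [0, 0, -0.008], 0], [0, [0, 0, -0.015], 0], [0, [0, 0, -0.015], 0]]'

```text
time_s: 28.37
tcp_pos: [608.9, 227.6, 65.4]
ee_rot: [0.5, -0.5, 0.5, 0.5]
contact_force: [0.3, 0.3, -1.0]
opening: 59.9
```

Request:
arm_command --deltas '[[0, [0, 0, -0.01], 0], [0, [0, 0, -0.02], 0], [0, [0, 0, -0.02], 0]]'

```text
time_s: 28.62
tcp_pos: [609.8, 227.6, 63.1]
ee_rot: [0.501, -0.5, 0.5, 0.5]
contact_force: [-1.1, -0.6, 4.1]
opening: 60.2
```

Request:
arm_command --deltas '[[0, [0, 0, -0.01], 0], [0, [0, 0, -0.02], 0], [0, [0, 0, -0.02], 0]]'

```text
time_s: 28.87
tcp_pos: [610.0, 227.7, 60.2]
ee_rot: [0.501, -0.5, 0.5, 0.5]
contact_force: [-0.5, -0.3, 5.5]
opening: 60.1
```

```bash
python3 shot.py D wrist side;python3 - <<'E'
import pickle
from h import *
f,st=pickle.load(open("D_side.pkl","rb")); crop(f["image"],210,120,310,230,"pics/D2.png",5)
E
```

```text
28.8667 [610.  227.7  60.2] jaw 1.5700057473319298 op 60.120390864847565 F [-0.5 -0.3  5.5] j [-0.68  0.56  0.31  1.79 -0.22  0.82  1.3 ]
```

View pics/D_wrist.png

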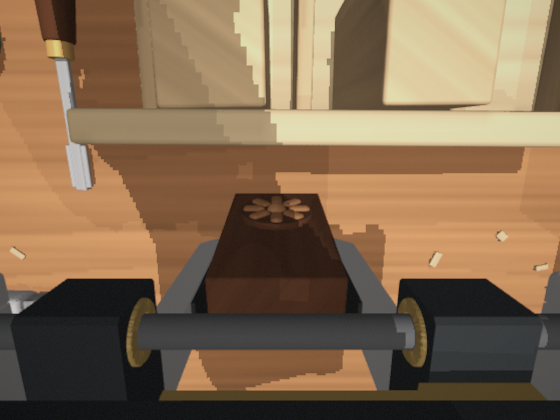

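View pics/D2.png

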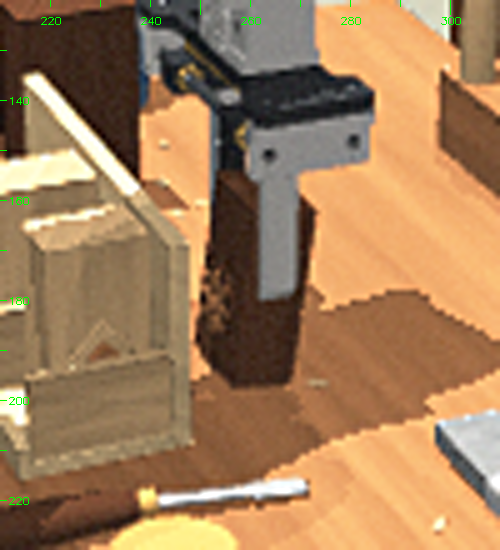

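Still about 10° of tilt (foot edge at row 193 in the wrist view, against 209 when upright). With the foot pressed, friction now works in favour, so I'll move the hand back over it.

Request:
arm_command --deltas '[[0, [-0.02, 0, 0], 0], [0, [-0.045, 0, 0], 0], [0, [-0.07, 0, 0], 0], [0, [-0.095, 0, 0], 0], [0, [-0.12, 0, 0], 0], [0, [-0.12, 0, 0], 0]]'

```text
time_s: 29.47
tcp_pos: [590.4, 227.5, 59.5]
ee_rot: [0.5, -0.5, 0.5, 0.5]
contact_force: [-0.8, -0.5, 1.5]
opening: 59.9
```

```bash
python3 shot.py E wrist side;python3 - <<'E'
import pickle
from h import *
f,st=pickle.load(open("E_side.pkl","rb")); crop(f["image"],210,120,310,230,"pics/E2.png",5)
E
```

```text
29.4667 [590.4 227.5  59.5] jaw 1.5703778637534498 op 59.889809268113176 F [-0.8 -0.5  1.5] j [-0.7   0.53  0.31  1.83 -0.21  0.81  1.29]
```

View pics/E_wrist.png

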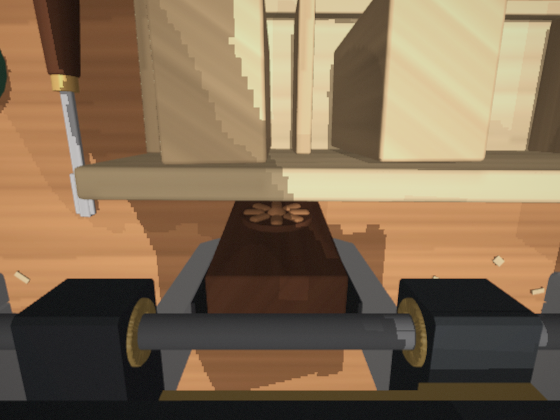

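View pics/E2.png

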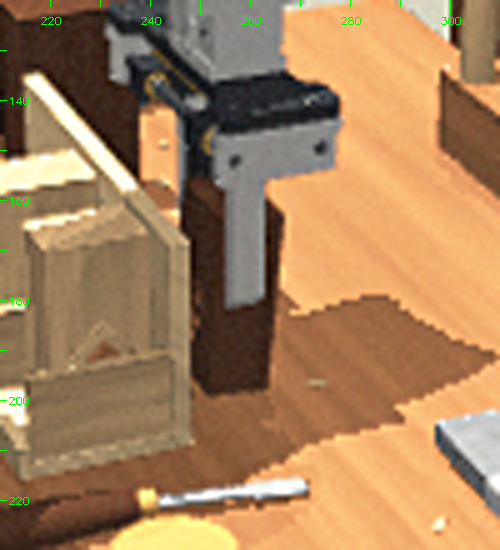

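Request:
arm_command --deltas '[[0, [-0.02, 0, -0.01], 0], [0, [-0.04, 0, -0.02], 0], [0, [-0.06, 0, -0.025], 0], [0, [-0.06, 0, -0.025], 0]]'

```text
time_s: 29.9
tcp_pos: [582.2, 227.5, 55.7]
ee_rot: [0.5, -0.5, 0.5, 0.5]
contact_force: [-0.3, 0.2, 1.0]
opening: 60.1
```

```bash
python3 shot.py G side wrist;python3 - <<'E'
import pickle
from h import *
f,st=pickle.load(open("G_side.pkl","rb")); crop(f["image"],210,120,310,230,"pics/G2.png",5)
E
```

```text
29.9 [582.2 227.5  55.7] jaw 1.5701582885767382 op 60.05241478570713 F [-0.3  0.2  1. ] j [-0.71  0.53  0.31  1.86 -0.21  0.79  1.28]
```

View pics/G2.png

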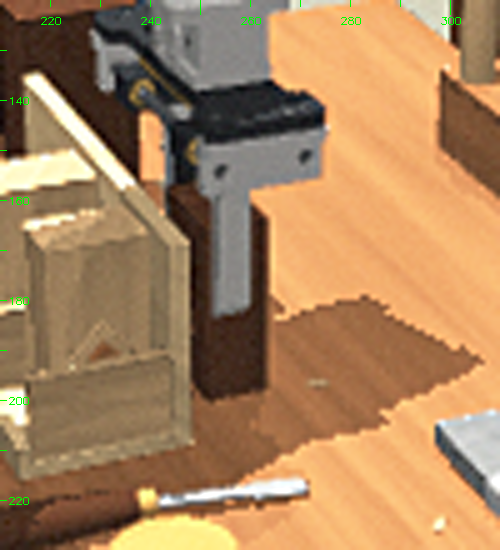

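View pics/G_wrist.png

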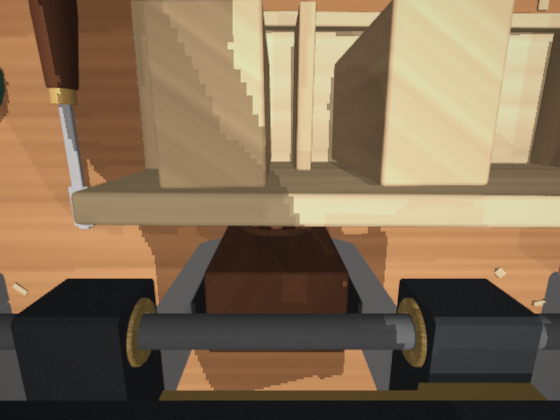

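Upright now, with the block's edges vertical in the side view. Releasing slowly, then rising for a shallower grip.

Request:
arm_command --deltas '[[0.29, [0, 0, 0], 0], [0.33, [0, 0, 0], 0], [0.4, [0, 0, 0], 0], [0.5, [0, 0, 0], 0], [0.5, [0, 0, 0.05], 0], [0.5, [0, 0, 0.12], 0], [0.5, [0, 0, 0.2], 0], [0.5, [0, 0, 0.2], 0]]' --force 5

```text
time_s: 30.67
tcp_pos: [583.9, 228.0, 89.0]
ee_rot: [0.502, -0.5, 0.499, 0.499]
contact_force: [-0.5, 0.9, 0.1]
opening: 70.3
```

```bash
python3 shot.py H side wrist;python3 - <<'E'
import pickle
from h import *
f,st=pickle.load(open("H_side.pkl","rb")); crop(f["image"],210,120,310,230,"pics/H2.png",5)
f,st=pickle.load(open("H_wrist.pkl","rb")); crop(f["image"],190,200,370,330,"pics/H3.png",4)
E
```

```text
30.6667 [583.9 228.   89. ] jaw 1.5697542509562714 op 70.32934797264646 F [-0.5  0.9  0.1] j [-0.72  0.49  0.32  1.84 -0.2   0.85  1.27]
```

View pics/H2.png

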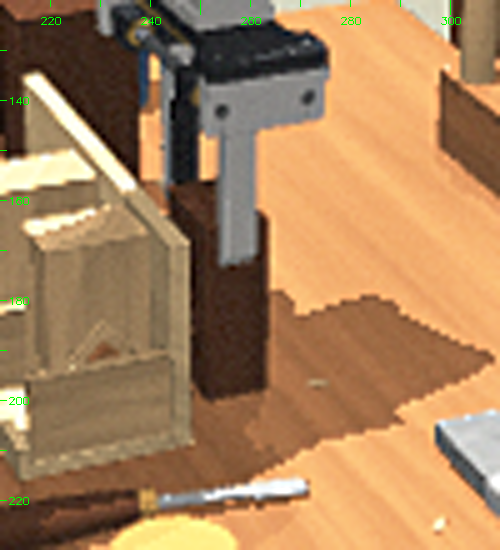

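View pics/H3.png

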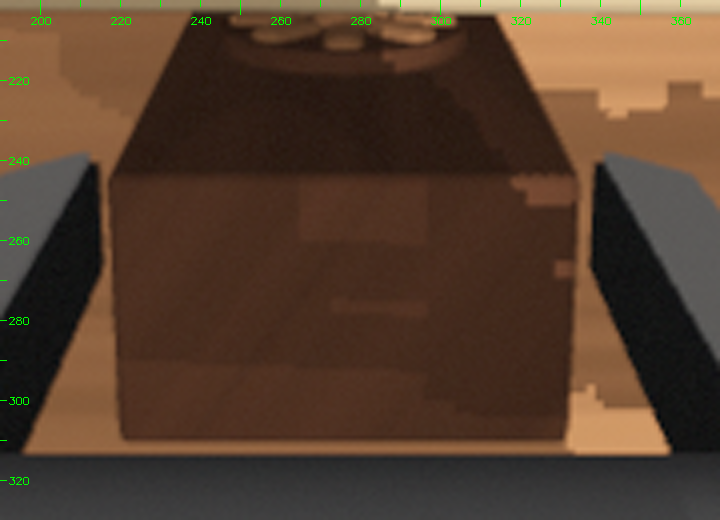

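```bash
python3 - <<'E'| tail -4
from ang import *
f,st=pickle.load(open("H_wrist.pkl","rb")); o=np.array(st["tcp_pos"]); print(o)
for z in (o[2],86.5):
  o2=o.copy(); o2[2]=z; C=Cam(f,o2,st["ee_rot"])
  print(z,C.onz((275.5,243.5),110), C.onz((276,309.5),110), C.proj(o2))
E
```

```text
tin [477.71237868  17.62504664  32.        ]
[583.89417545 227.95305555  88.96866607]
88.9686660651862 [568.31855113 227.21487189 110.        ] [605.29404787 227.45208385 110.        ] [[276.78798978 256.60220763]]
86.5 [567.42640989 227.21448507 110.        ] [603.8200103  227.44796395 110.        ] [[276.78798978 256.60220763]]
```

The block stands freely. Measured: back at x ≈ 605, front at ≈ 568. Regripping 28 mm from the back with TCP about 82 mm above the bench, so only the top 28 mm is held.

Request:
arm_command --deltas '[[0.45, [-0.02, 0, -0.01], 0], [0.4, [-0.04, 0, -0.025], 0], [0.34, [-0.04, 0, -0.025], 0], [0.3, [-0.04, 0, -0.025], 0], [0.27, [-0.04, 0, -0.025], 0], [0.1, [-0.04, 0, -0.025], 0], [0, [-0.04, 0, -0.025], 0], [0, [-0.04, 0, -0.025], 0]]' --force 10

```text
time_s: 31.43
tcp_pos: [576.4, 227.4, 81.9]
ee_rot: [0.5, -0.5, 0.5, 0.5]
contact_force: [0.5, -0.2, -0.9]
opening: 59.9
```

Request:
arm_command --deltas '[[0, [0, 0, 0.03], 0], [0, [0.02, 0, 0.12], 0], [0, [0.02, 0, 0.3], 0], [0, [0.02, -0.05, 0.5], 0], [0, [0.02, -0.15, 0.7], -0.01], [0, [0, -0.32, 0.85], -0.02], [0, [-0.04, -0.54, 0.9], -0.03], [0, [-0.09, -0.77, 0.9], -0.04], [0, [-0.14, -1, 0.9], -0.053], [0, [-0.14, -1, 0.9], -0.053]]' --force 18

```text
time_s: 32.27
tcp_pos: [554.4, 70.2, 218.1]
ee_rot: [0.542, -0.454, 0.542, 0.453]
contact_force: [-0.0, -1.0, -1.0]
opening: 59.4
```

```bash
python3 shot.py I side wrist
```

```text
32.2667 [554.4  70.2 218.1] jaw 1.3934894422647846 op 59.37802707294876 F [-0. -1. -1.] j [-0.63  0.24  0.46  1.88 -0.12  1.05  1.27]
```

View pics/I_side.png

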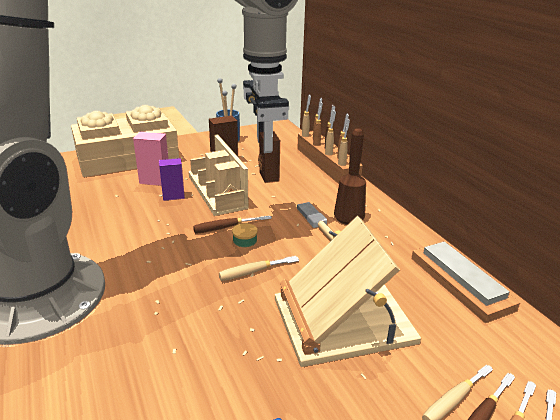

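View pics/I_wrist.png

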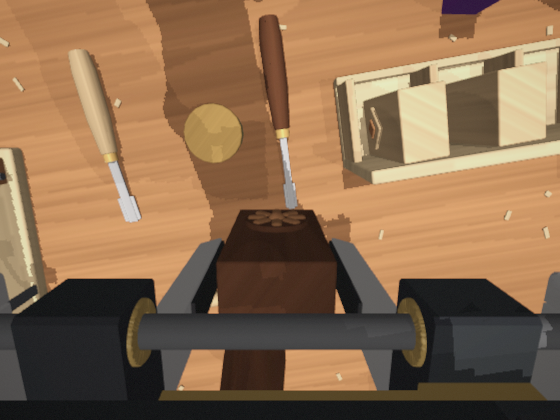

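Held upright by its top edges. Carrying to the stand.

Request:
arm_command --deltas '[[0, [-0.06, -0.12, 0], 0], [0, [-0.13, -0.32, 0], 0], [0, [-0.2, -0.55, 0], 0], [0, [-0.28, -0.78, 0], 0], [0, [-0.35, -1, 0], 0]]'

```text
time_s: 32.78
tcp_pos: [502.3, -73.1, 217.1]
ee_rot: [0.539, -0.457, 0.54, 0.457]
contact_force: [0.4, -1.5, -1.3]
opening: 59.8
```

Request:
arm_command --deltas '[[0, [-0.07, -0.22, 0], 0], [0, [-0.15, -0.45, 0], 0], [0, [-0.23, -0.68, 0], 0], [0, [-0.3, -0.88, 0], 0], [0, [-0.335, -1, 0], 0]]'

```text
time_s: 33.2
tcp_pos: [451.6, -224.9, 217.4]
ee_rot: [0.54, -0.456, 0.54, 0.456]
contact_force: [0.6, -0.2, -0.2]
opening: 59.9
```

Request:
arm_command --deltas '[[0, [0, -0.16, -0.03], 0], [0, [0, -0.32, -0.1], 0], [0, [0, -0.46, -0.2], 0], [0, [0, -0.55, -0.29], 0], [0, [0, -0.58, -0.35], 0], [0, [0, -0.58, -0.359], 0], [0, [0, -0.58, -0.359], 0]]'

```text
time_s: 33.78
tcp_pos: [452.8, -308.5, 162.8]
ee_rot: [0.54, -0.456, 0.54, 0.457]
contact_force: [1.0, -0.6, -0.0]
opening: 60.0
```

```bash
python3 shot.py J side wrist; python3 - <<'E'
import pickle
from h import *
f,st=pickle.load(open("J_side.pkl","rb")); crop(f["image"],260,180,400,320,"pics/J2.png",4)
E
```

```text
33.7833 [ 452.8 -308.5  162.8] jaw 1.4043115377163364 op 59.98816061394471 F [ 1.  -0.6 -0. ] j [-0.07  0.31  0.67  1.96 -0.24  0.94  2.12]
```

View pics/J_wrist.png

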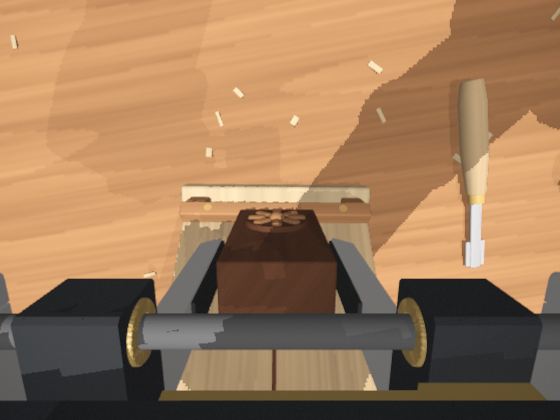

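View pics/J2.png

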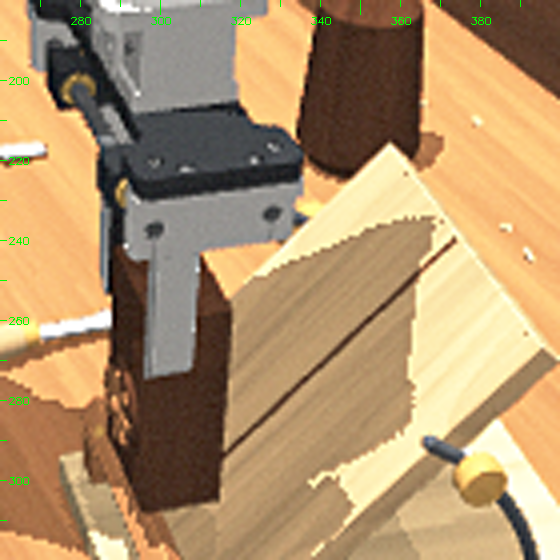

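Centred and parallel to the ledge (wrist: ledge 181-370 against block 226-325). Easing to touch with the grip at 10 N.

Request:
arm_command --deltas '[[0, [0.018, -0.003, -0.019], 0], [0, [0.037, -0.006, -0.038], 0], [0, [0.042, -0.007, -0.043], 0], [0, [0.042, -0.007, -0.043], 0]]' --force 10

```text
time_s: 34.22
tcp_pos: [459.9, -310.1, 157.2]
ee_rot: [0.54, -0.457, 0.539, 0.457]
contact_force: [-3.3, 1.1, 2.5]
opening: 59.8
```

Request:
arm_command --deltas '[[0, [0.005, -0.001, -0.006], 0], [0, [0.01, -0.002, -0.011], 0], [0, [0.01, -0.002, -0.011], 0]]'

```text
time_s: 34.47
tcp_pos: [461.4, -310.4, 155.8]
ee_rot: [0.54, -0.457, 0.539, 0.457]
contact_force: [-3.2, 3.8, 12.6]
opening: 60.0
```

Touch. Pivoting about the foot edge.

Request:
arm_command --deltas '[[0, [0.026, -0.004, 0.01], 0], [0, [0.051, -0.0086, 0.016], 0], [0, [0.078, -0.013, 0.02], 0], [0, [0.104, -0.017, 0.024], 0], [0, [0.13, -0.022, 0.026], 0], [0, [0.156, -0.026, 0.0275], 0], [0, [0.182, -0.03, 0.0275], 0], [0, [0.209, -0.035, 0.027], 0], [0, [0.209, -0.035, 0.027], 0]]'

```text
time_s: 35.22
tcp_pos: [492.6, -316.3, 159.0]
ee_rot: [0.54, -0.457, 0.54, 0.456]
contact_force: [-0.9, 1.0, -1.2]
opening: 59.8
```

Request:
arm_command --deltas '[[0, [0.027, -0.0045, -0.003], 0], [0, [0.053, -0.009, -0.006], 0], [0, [0.08, -0.013, -0.01], 0], [0, [0.105, -0.0175, -0.014], 0], [0, [0.131, -0.022, -0.02], 0], [0, [0.157, -0.026, -0.0265], 0], [0, [0.182, -0.03, -0.035], 0], [0, [0.207, -0.0345, -0.043], 0], [0, [0.207, -0.0345, -0.043], 0]]'

```text
time_s: 35.97
tcp_pos: [523.5, -321.2, 152.3]
ee_rot: [0.54, -0.457, 0.54, 0.457]
contact_force: [0.7, -0.5, -1.1]
opening: 59.9
```

```bash
python3 shot.py K side wrist; python3 - <<'E'
import pickle
from h import *
f,st=pickle.load(open("K_side.pkl","rb")); crop(f["image"],270,200,400,330,"pics/K2.png",5)
E
```

```text
35.9667 [ 523.5 -321.2  152.3] jaw 1.403931080046788 op 59.94028834245977 F [ 0.7 -0.5 -1.1] j [-0.04  0.44  0.63  1.83 -0.31  0.97  2.13]
```

View pics/K2.png

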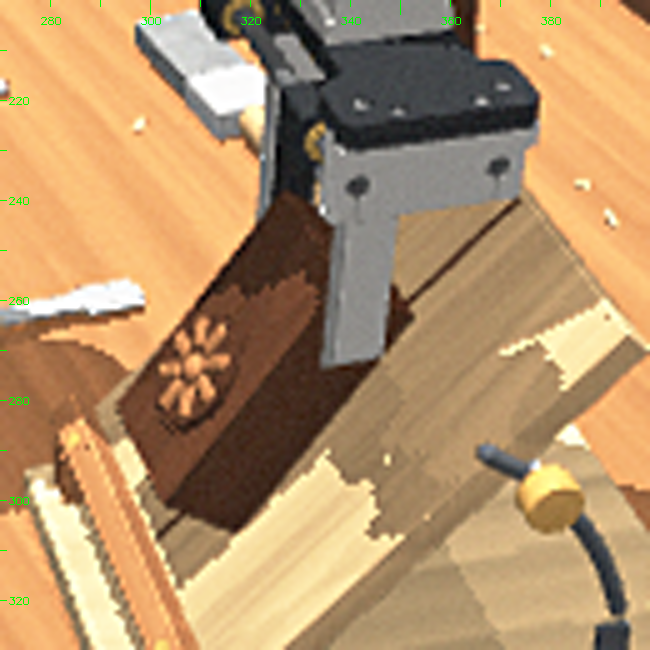

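View pics/K_wrist.png

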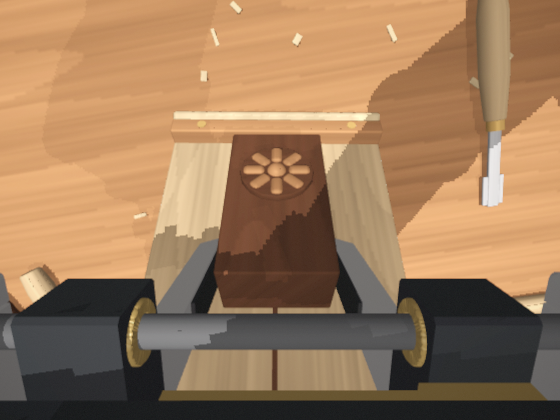

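Much better: the fingertips stay well clear of the board side of the block. Finishing the rotation.

Request:
arm_command --deltas '[[0, [0.024, -0.004, -0.011], 0], [0, [0.048, -0.008, -0.021], 0], [0, [0.072, -0.012, -0.032], 0], [0, [0.09, -0.015, -0.043], 0], [0, [0.096, -0.016, -0.048], 0], [0, [0.096, -0.016, -0.048], 0]]'

```text
time_s: 36.57
tcp_pos: [537.5, -323.6, 145.2]
ee_rot: [0.54, -0.456, 0.54, 0.457]
contact_force: [0.9, 0.7, -1.3]
opening: 60.2
```

Request:
arm_command --deltas '[[0, [0.007, -0.001, -0.008], 0], [0, [0.014, -0.002, -0.015], 0], [0, [0.014, -0.002, -0.015], 0]]'

```text
time_s: 36.82
tcp_pos: [539.4, -324.0, 143.3]
ee_rot: [0.54, -0.456, 0.54, 0.457]
contact_force: [-1.5, 0.9, 2.4]
opening: 60.2
```

Request:
arm_command --deltas '[[0, [0.007, -0.001, -0.008], 0], [0, [0.014, -0.002, -0.015], 0], [0, [0.014, -0.002, -0.015], 0]]'

```text
time_s: 37.07
tcp_pos: [541.5, -324.4, 141.5]
ee_rot: [0.54, -0.456, 0.54, 0.456]
contact_force: [-4.2, 1.5, 8.5]
opening: 59.9
```

```bash
python3 shot.py L side wrist; python3 - <<'E'
import pickle
from h import *
f,st=pickle.load(open("L_side.pkl","rb")); crop(f["image"],270,200,400,330,"pics/L2.png",5)
f,st=pickle.load(open("L_wrist.pkl","rb")); crop(f["image"],190,90,370,310,"pics/L3.png",3)
E
```

```text
37.0667 [ 541.5 -324.4  141.5] jaw 1.4033310624269526 op 59.92680291982189 F [-4.2  1.5  8.5] j [-0.02  0.48  0.62  1.8  -0.33  0.97  2.14]
```

View pics/L2.png

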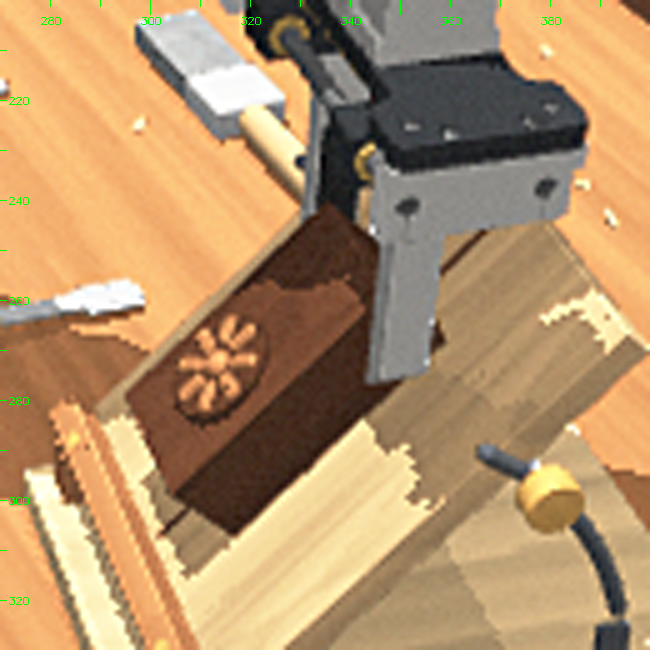

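View pics/L3.png

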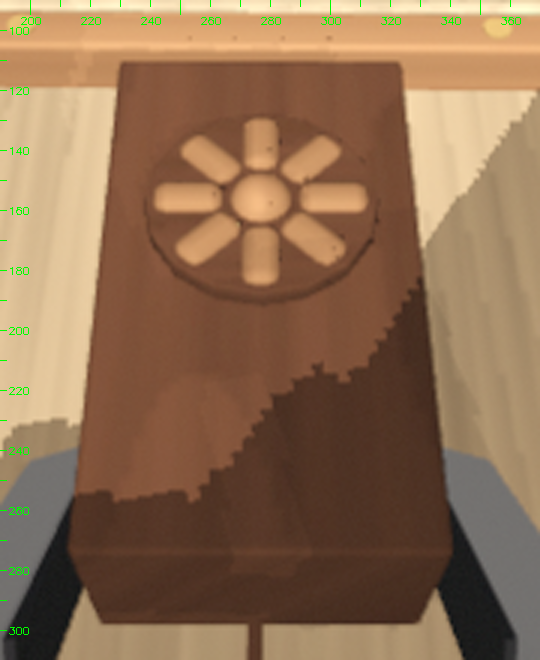

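```bash
python3 - <<'E'| tail -6
from ang import *
f,st=pickle.load(open("L_side.pkl","rb")); C=Cam(f); o=np.array(st["tcp_pos"])
obs=[([0,-30,0],(316.5,306.5)),([-38,-30,0],(305,298.5)),([-38,30,0],(295.5,279)),([0,-30,110],(358.3,267.3)),([-38,30,110],(334,241))]
p,e=fitblock(obs,C,[*o[:2],o[2]-50]); print("side",np.round(p,3),"slope equiv",np.pi/2-p[3]); print(np.round(e,1).tolist())
f,st=pickle.load(open("L_wrist.pkl","rb")); C=Cam(f,st["tcp_pos"],st["ee_rot"])
obs=list(zip([[-38,-30,0],[-38,30,0],[-38,-30,110],[-38,30,110],[0,-30,110],[0,30,110]],[(230,110.5),(324,110.5),(213,274),(341,274),(224,297.5),(330,297.5)]))
p,e=fitblock(obs,C,[*o[:2],o[2]-50]); print("wrist",np.round(p,3),"slope equiv",np.pi/2-p[3]); print(np.round(e,1).tolist())
E
```

```text
block in rack 7.135420479668962 83.80198394209542
tin [477.71237868  17.62504664  32.        ]
side [ 488.355 -315.509   73.536    0.761] slope equiv 0.8093504688034723
[[0.8, 1.2], [-1.2, 0.8], [-1.2, 0.0], [1.2, 0.0], [0.5, -1.8]]
wrist [ 486.605 -315.218   71.385    0.781] slope equiv 0.789881749510549
[[0.1, -0.1], [-0.4, -0.2], [0.6, 0.1], [0.4, -0.2], [0.5, 0.3], [0.2, 0.1]]
```

Now 0.79–0.81 against the board's ≈0.78: nearly flush. One more small press.

Request:
arm_command --deltas '[[0, [0.006, -0.001, -0.006], 0], [0, [0.012, -0.002, -0.012], 0], [0, [0.012, -0.002, -0.012], 0]]'

```text
time_s: 37.42
tcp_pos: [542.9, -324.7, 140.0]
ee_rot: [0.54, -0.456, 0.54, 0.457]
contact_force: [-7.2, 3.6, 16.5]
opening: 59.7
```

Firm now (about 17 N normal). Relaxing slightly and sliding it down to the ledge while held.

Request:
arm_command --deltas '[[0, [-0.008, 0.001, 0.004], 0], [0, [-0.022, 0.0035, -0.01], 0], [0, [-0.04, 0.0065, -0.028], 0], [0, [-0.059, 0.0095, -0.047], 0], [0, [-0.078, 0.0125, -0.066], 0], [0, [-0.096, 0.0155, -0.084], 0], [0, [-0.108, 0.0175, -0.096], 0], [0, [-0.117, 0.019, -0.105], 0], [0, [-0.117, 0.019, -0.105], 0]]'

```text
time_s: 38.17
tcp_pos: [525.2, -321.5, 122.9]
ee_rot: [0.54, -0.456, 0.54, 0.457]
contact_force: [-2.0, 0.5, -0.2]
opening: 59.8
```

```bash
python3 shot.py M side wrist; python3 - <<'E'
import pickle
from h import *
f,st=pickle.load(open("M_side.pkl","rb")); crop(f["image"],260,220,390,350,"pics/M2.png",5)
f,st=pickle.load(open("M_wrist.pkl","rb")); crop(f["image"],150,90,400,310,"pics/M3.png",3)
E
```

```text
38.1667 [ 525.2 -321.5  122.9] jaw 1.4033560054663923 op 59.82096783669094 F [-2.   0.5 -0.2] j [-0.02  0.48  0.61  1.85 -0.34  0.92  2.15]
```

View pics/M2.png

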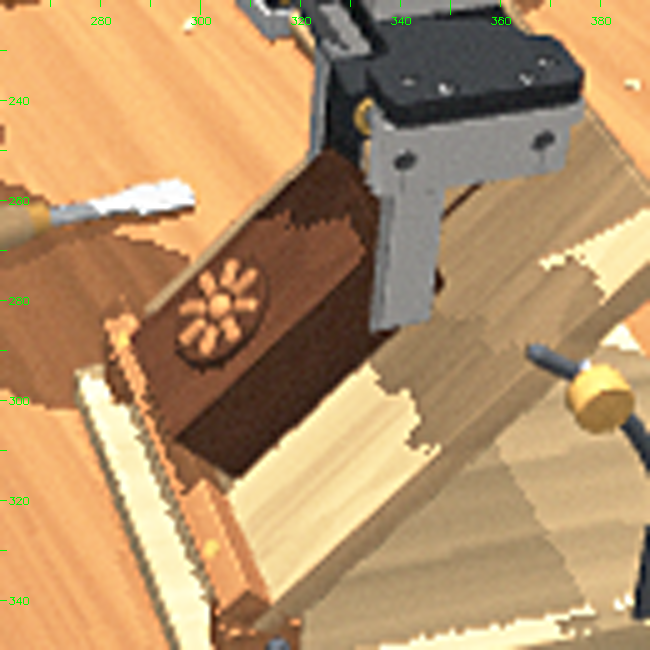

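View pics/M3.png

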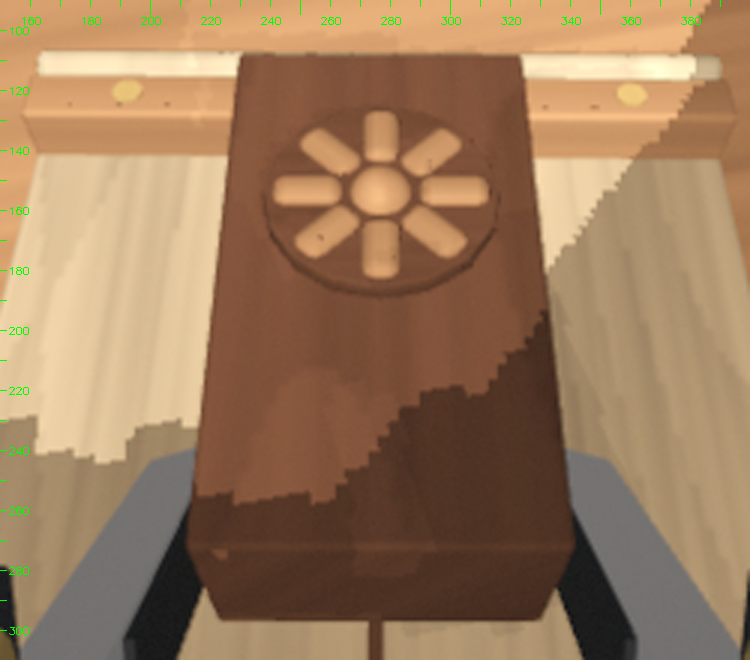

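Sliding well; a small gap to the ledge remains ((307,315) to the ledge in the side view) and it is centred (276.8 against ledge centre 276.5). Creeping on.

Request:
arm_command --deltas '[[0, [-0.006, 0.001, -0.008], 0], [0, [-0.013, 0.002, -0.015], 0], [0, [-0.019, 0.003, -0.021], 0], [0, [-0.019, 0.003, -0.021], 0]]'

```text
time_s: 38.6
tcp_pos: [523.0, -321.4, 120.4]
ee_rot: [0.54, -0.457, 0.54, 0.456]
contact_force: [-1.5, 1.0, 2.7]
opening: 59.8
```

Request:
arm_command --deltas '[[0, [-0.006, 0.001, -0.007], 0], [0, [-0.012, 0.002, -0.013], 0], [0, [-0.012, 0.002, -0.013], 0]]'

```text
time_s: 38.85
tcp_pos: [521.0, -321.1, 118.3]
ee_rot: [0.54, -0.457, 0.54, 0.456]
contact_force: [-1.6, 0.1, 3.3]
opening: 59.9
```

Request:
arm_command --deltas '[[0, [-0.007, 0.001, -0.007], 0], [0, [-0.014, 0.002, -0.014], 0], [0, [-0.014, 0.002, -0.014], 0]]'

```text
time_s: 39.1
tcp_pos: [520.8, -321.4, 117.6]
ee_rot: [0.541, -0.458, 0.539, 0.455]
contact_force: [2.6, -0.5, 15.0]
opening: 60.0
```

```bash
python3 shot.py N side; python3 - <<'E'
import pickle
from h import *
f,st=pickle.load(open("N_side.pkl","rb")); crop(f["image"],270,250,370,350,"pics/N2.png",6)
E
```

```text
39.1 [ 520.8 -321.4  117.6] jaw 1.403696283186742 op 59.970535493536396 F [ 2.6 -0.5 15. ] j [-0.01  0.47  0.61  1.86 -0.34  0.9   2.16]
```

View pics/N2.png

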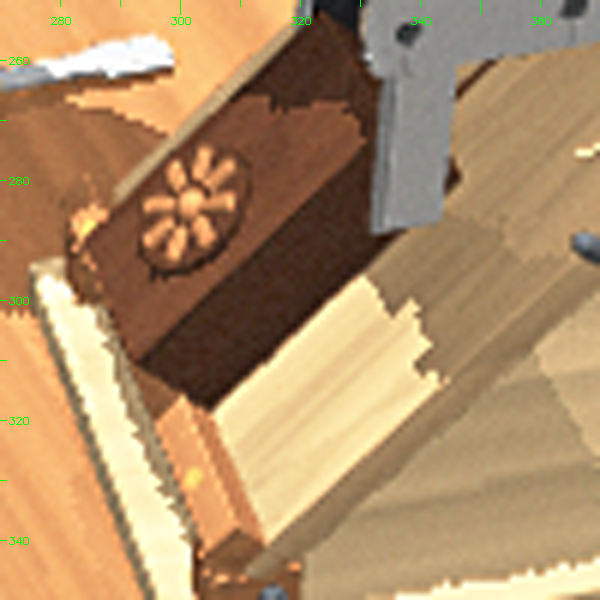

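Force jumped to about 12 N along the slope: the foot is against the ledge. Relaxing, then opening slowly at minimum grip.

Request:
arm_command --deltas '[[0, [0.002, 0, 0.002], 0], [0, [0.004, -0.0005, 0.003], 0], [0, [0.004, -0.0005, 0.003], 0], [0.26, [0.004, -0.0005, 0.003], 0], [0.29, [0.004, -0.0005, 0.003], 0], [0.31, [0.004, -0.0005, 0.003], 0], [0.35, [0.004, -0.0005, 0.003], 0], [0.45, [0.004, -0.0005, 0.003], 0], [0.6, [0.004, -0.0005, 0.003], 0], [0.7, [0.004, -0.0005, 0.003], 0]]' --force 3

```text
time_s: 39.98
tcp_pos: [519.3, -320.5, 116.5]
ee_rot: [0.54, -0.456, 0.54, 0.457]
contact_force: [-3.1, 2.2, 2.3]
opening: 77.6
```

```bash
python3 shot.py O side wrist; python3 - <<'E'
import pickle
from h import *
f,st=pickle.load(open("O_side.pkl","rb")); crop(f["image"],270,230,390,350,"pics/O2.png",5)
E
```

```text
39.9833 [ 519.3 -320.5  116.5] jaw 1.4035671428316938 op 77.60667859749 F [-3.1  2.2  2.3] j [-0.01  0.48  0.61  1.86 -0.34  0.91  2.16]
```

View pics/O2.png

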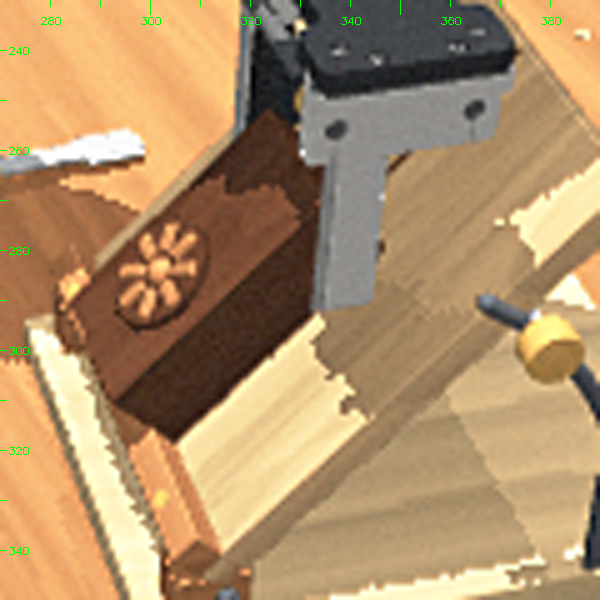

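View pics/O_wrist.png

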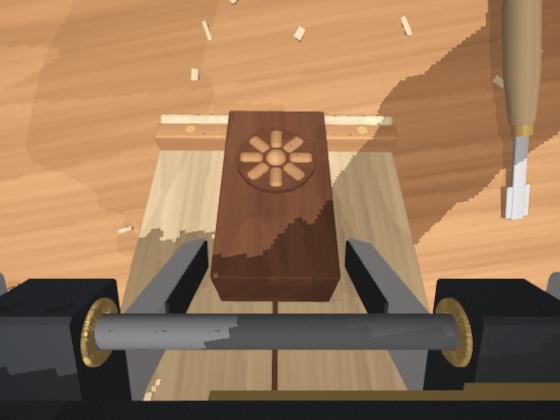

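Released, with the block lying in place. Retreating up.

Request:
arm_command --deltas '[[0.7, [-0.005, 0.001, 0.02], 0], [0.8, [-0.01, 0.002, 0.06], 0], [0.9, [-0.02, 0.003, 0.18], 0], [1, [-0.03, 0.005, 0.35], 0], [1, [-0.05, 0.01, 0.55], 0], [1, [-0.1, 0.02, 0.75], 0], [1, [-0.15, 0.03, 0.95], 0], [1, [-0.2, 0.05, 1], 0], [1, [-0.2, 0.05, 1], 0]]'

```text
time_s: 40.83
tcp_pos: [489.4, -314.0, 269.5]
ee_rot: [0.541, -0.457, 0.539, 0.455]
contact_force: [0.7, 0.0, -0.2]
opening: 93.9
```

```bash
python3 shot.py P side wrist top; python3 - <<'E'
import pickle
from h import *
f,st=pickle.load(open("P_side.pkl","rb")); crop(f["image"],270,205,410,350,"pics/P2.png",4)
f,st=pickle.load(open("P_wrist.pkl","rb")); crop(f["image"],150,130,410,330,"pics/P3.png",3)
E
```

```text
40.8333 [ 489.4 -314.   269.5] jaw 1.4026362363525549 op 93.9123215953909 F [ 0.7  0.  -0.2] j [-0.12  0.26  0.7   1.78 -0.18  1.17  2.04]
```

View pics/P2.png

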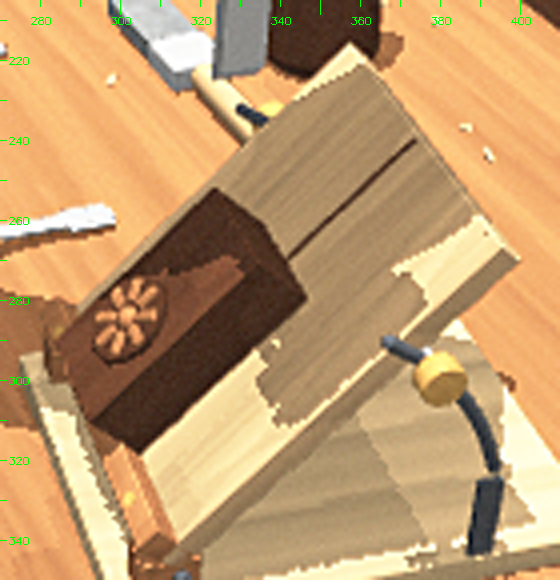

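View pics/P3.png

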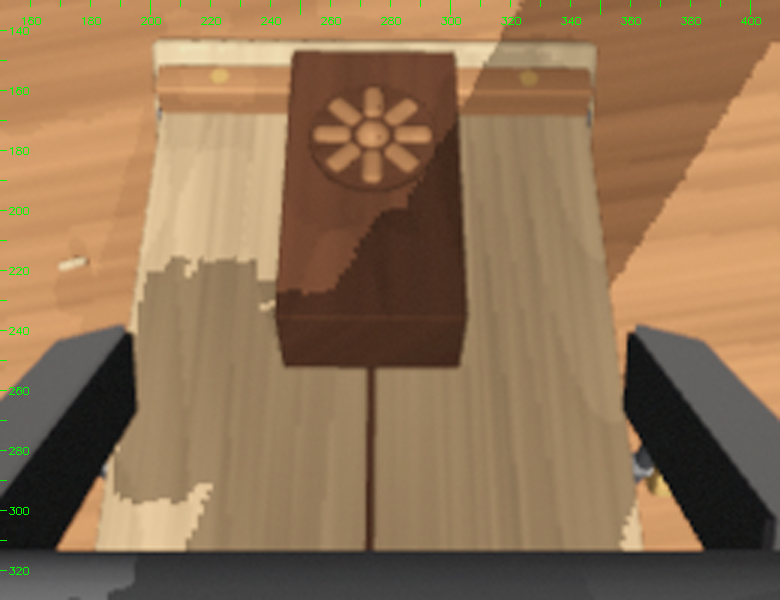

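View pics/P_side.png

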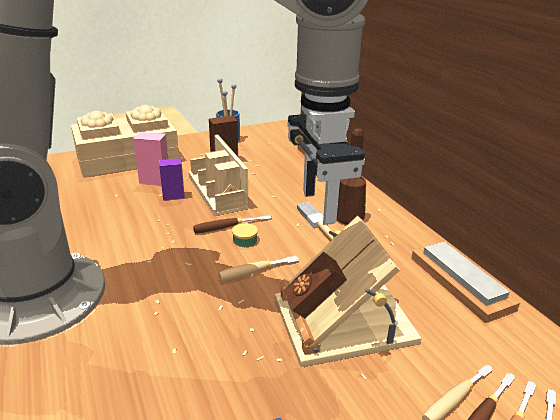

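Lying centred on the groove (wrist: block centre 273.6, groove 273.5). A quick numeric check of the foot/ledge gap, flatness and neighbours before handing in.

```bash
python3 - <<'E'| tail -12
from ang import *
f,st=pickle.load(open("P_wrist.pkl","rb")); C=Cam(f,st["tcp_pos"],st["ee_rot"])
bo=[([0,85,0],(347,168.5)),([0,-85,0],(203.5,167.5)),([0,85,14],(347.5,161)),([0,-85,14],(202.5,160))]
bl=[([0,-30,38],(247.5,147)),([0,30,38],(301.5,147.5)),([110,-30,38],(242,235)),([110,30,38],(305,235)),([110,-30,0],(245,252)),([110,30,0],(303,252))]
def r(q):
    pp=[q[0],q[1],pb[2]-3,q[2],q[3]]
    a=[C.proj(B(pp,L))[0]-uv for L,uv in bo]
    c,s=np.cos(q[6]),np.sin(q[6])
    b=[C.proj(B(pp,[L[0]+q[4],L[1]*np.cos(q[6])+q[5]-L[0]*np.sin(q[6]),L[2]]))[0]-uv for L,uv in bl]
    return np.concatenate(a+b)
q=least_squares(r,[463,-311,.78,-.165,0,0,0]); print(np.round(q.x,3)); print(np.round(q.fun.reshape(-1,2),1).tolist())
print("slope",q.x[2],"foot gap u",q.x[4],"off-centre y",q.x[5],"twist",q.x[6])
p=cv2.absdiff(pickle.load(open("P_top.pkl","rb"))[0]["image"],pickle.load(open("f0.pkl","rb"))[1]["image"])
t=pickle.load(open("P_top.pkl","rb"))[0]["image"]; cv2.imwrite("pics/Pt.png",t[:,:,::-1])
E
```

```text
seat [ 4.63113953e+02 -3.12181527e+02  5.56048468e+01  7.59907249e-01
 -1.57129777e-01]
[[-0.4, 0.7], [-0.4, 0.3], [-0.4, 0.0], [1.0, -0.2], [0.9, -1.3], [-0.0, 0.7]]
seat in stand [-45.99699726   0.41623998]
block [502.00187913 364.5323336   20.42585649]
[[0.5, -0.2], [0.4, -0.3], [0.1, -0.0], [0.1, 0.1], [-1.7, -0.8], [0.7, -1.0], [-1.0, -2.2]]
block in rack 7.135420479668962 83.80198394209542
tin [477.71237868  17.62504664  32.        ]
[ 4.65384e+02 -3.11698e+02  8.09000e-01 -1.73000e-01 -1.45000e-01
 -7.62000e-01  1.00000e-03]
[[-0.6, 0.3], [0.3, 0.5], [1.1, 0.1], [-0.9, 0.2], [-0.4, -1.1], [0.4, -1.3], [-0.9, -0.1], [1.3, 0.3], [-0.7, 0.5], [0.3, 0.8]]
slope 0.8088002913911831 foot gap u -0.14470768461340627 off-centre y -0.7618245233902372 twist 0.0005814303800492356
```

View pics/Pt.png

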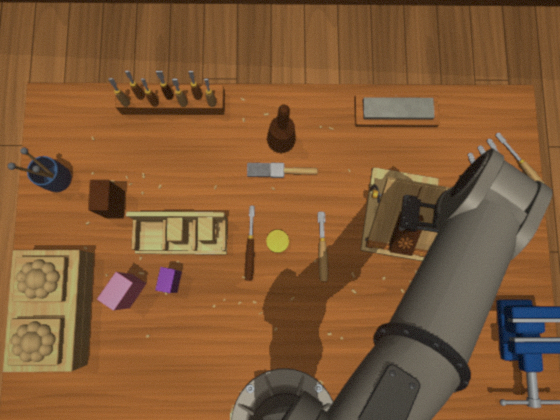

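Foot gap ≈ 0 mm, off-centre by less than 1 mm, twist ≈ 0, and everything else is where it was (top view). Handing in.

```bash
python3 - <<'E'
from cell import workorder,sensors
print(sensors.sense()["time_s"]); print(workorder.sign_off())
E
```

```text
40.9833
the job is handed in; nothing more can be done
None
```

The rosette block is on the stand, and I handed the job in at 41.0 s with the gripper open and clear. I took it from the rack by its faces, stood it on the bench, and regripped it by its edges. I then tilted it about its foot onto the board, slid it down held until the ledge pushed back with about 12 N, and released it slowly.

**First attempt failed:** on the first lay-down the block ended about 5° off the board, with the fingertips reaching the board first. I did not let go. I tried to tip it upright against the bench, and then to let it swing upright on a light grip, but neither worked. I brought it upright by pushing its foot lightly against the back of the fixed rack. Then I stood it on the bench again, took a shallower edge grip and laid it down a second time.

**Last checks, from the pictures after release:**
- **Foot and ledge:** the gap is about 0 mm, and the twist is about 0 rad.
- **Centre:** the block is about 0.8 mm off the middle of the board.
- **Flatness:** it looks flat on the board with the rosette outwards. The last fit assumed this and matched the corners to about 1 px. No separate measurement of the angle was made after release.
- **Other objects:** the other blocks, gouges, tin, mallet and brush look unmoved in the top view.
- **Disagreement:** my estimates of the board's slope ranged from 0.76 to 0.81 rad between cameras, and the board surface lay about 3 mm lower than my first fit. So I relied on felt contact for the placing.

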